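# Sort gearbox parts into their trays

## Robot

A 7-joint arm with a two-finger parallel gripper is mounted at the origin on the work surface. World frame = base frame: x ahead of the robot, y to its left, z up, the work surface at z = 0. Lengths are in m, angles in degrees, forces in N, time in s.
With the tool pointing down it reaches from about 0.4 to 0.875 m from the base axis. Payload 6.5 kg.
Tool frame: the origin (TCP) lies at the very end of the fingers, on their centre line; the grasp point (between the pads) lies 19 mm behind it (grip_point_offset is the x of the grasp point in the tool frame, in m); x points along the fingers, z is the direction in which the jaws open and shut, and the axes are right-handed (so a half turn about x gives the same grasp; the last joint's range is limited). The gripper opens to 88 mm and grips with 3 to 60 N. Pads are 18 mm wide; open, the fingers measure 123 mm over their backs; the gripper's body (75 mm by 187 mm) begins 45 mm behind the grasp point.
Start: joints at [69.145, 30.733, -0.252, 88.115, 0.149, 61.152, -4.079], TCP at [0.191, -0.621, 0.239] pointing down, gripper open.
Joint ranges: [-154.64, 154.64], [-21.42, 123.67], [-72.66, 72.17], [13.99, 137.28], [-74.86, 254.86], [10.95, 109.41], [-158.01, 158.01]. Speed limits (degrees/s): [136.94, 136.94, 180, 180, 180, 180, 180].

## Interface

Orientations are given as [roll, pitch, yaw] about the fixed x, y, z axes, in that order (R = Rz(yaw) Ry(pitch) Rx(roll)).
In Python, from station import read_state, capture, camera_model, job_done, find_in, masks_of, spot_point, grip_point_offset gives the robot as it stands. The module is installed in compiled form; this text tells all that it offers.
- The arm moves only by the tool arm_command, never from a script. Its argument "series" is a list of rows, each an object with "dp": the shift along the tool's x, y, z in mm, a list of three; "rotation": the turn, a rotation vector about the tool's x, y, z in rad, a list of three. A call has 1 to 20 rows; each row shifts and turns the pose as measured when the row begins, along the tool's axes as they then stand; what a row does not reach is not made up. A row lasts 1/10 s, in which the tool goes at most 50 mm and 8.59 degrees, less where a joint would pass 70% of its speed; a pose out of reach is approached as far as the arm can. A call is refused whole if a number of a shift passes 50 or a number of a turn 0.15, either way. A call with a gripper value outside its range is refused whole. "hand" is the opening in per cent of the stroke, from 0 (shut) to 100 (fully open), set as the call begins (left out, the last holds). The fingers move at their own pace and stop on an object; the grip force is fixed at half the most. Time passes only in rows, so rows that do not move let the fingers close. It gives the time, the measured TCP pose, the force and the opening at its end, in the units of the state.
- read_state(): the state, without advancing time (a new reading comes with each control period).
- capture(name): name is "scene" or "top" or "wrist"; returns the picture (420x560x3 uint8, red, green, blue); there is no depth.
- camera_model(name): a dict with "K" (3x3 intrinsics, pixels), "k1" (the pictures are not rectified: a ray, as slopes to the right and down, at radius r is drawn at 1 + k1 r^2 times it, then the intrinsics apply), "T" (4x4, takes a point from camera to world coordinates); the wrist camera has in their place "T_tool_cam" (4x4, takes a point from camera to tool coordinates, whose origin is the TCP and whose axes are the tool frame's). Camera axes: x right, y down, z forward; pixel columns grow to the right and rows downward; lengths in m; the calibration is good to about 2 mm. A picture is of the moment at which its call begins: read the wrist's pose just before it. camera_model takes no time and is no camera call.
- job_done(): hands the job in, once; it reports no verdict.
Trained networks look in the newest picture that a camera, given by its name, has taken for a name from the list of things; names that differ only in an ending like _2 or _b are one class to them, and where a whole thing is asked for, a point or a joint stands for the part that bears it (a point fixed in the world has none). Each returns a list of dicts, best first, with "p" (0 to 1); they miss things now and then, are a little off and sometimes report something else, mostly with a low value. They report only what shows in the picture. A call takes as long as a camera call. They do not tell look-alikes from the thing itself.
- find_in(camera, thing): "bbox" ([left, top, width, height] in pixels, round what is visible of it).
- masks_of(camera, thing): "pixels" (420x560 bool, what is visible of it) and "bbox" ([left, top, width, height] in pixels, round what is visible of it).
- spot_point(camera, thing): "at" ([column, row] in pixels: a listed point, or the origin of a listed thing).
The state is a dict: "t": time; "joint_pos": joint angles; "joint_velocities": joint speeds; "joint_efforts": joint torques, N m; "tool_pos": TCP position; "eef_rot": TCP orientation; "contact_force": force on the tool from outside, world axes, zero at the start; "moment": the same for the moment, N m; "width": opening from 0.0 (shut) to 1.0 (fully open).
Only numpy, scipy, OpenCV 4.12 (cv2) and the standard library are available. Lean on these libraries where they do the work, as an engineer would, in place of code of your own. Each camera call takes 0.05 s, during which the arm holds its last target.

## Task

Sort the five loose gearbox parts on the assembly bench into the blue trays: both steel spindles lie flat in the long tray, both steel collars stand flat on their faces in the round tray, and the bearing block stands on its foot in the square tray. Every part ends flat on its tray's floor, not on a rim or on another part; set the parts down gently, do not drop them, and leave the oil bottle and the screwdriver where they are.

Things in the scene. Friction and masses are not known exactly. Their poses are not given: they have to be found in the camera images.
- long_spindle: Bright steel spindle lying on the bench: square middle 56 mm long, 24 x 24 mm, and a round journal of 16 mm diameter and 20 mm length at each end, 96 mm in all; about 0.3 kg. Origin: its centre (12 mm above what it lies on); x along its length, y and z square to the flat sides (z up at the start).
- short_spindle: Bright steel spindle like the long one but shorter: square middle 36 mm long, 24 x 24 mm, journals 16 mm diameter and 15 mm long, 66 mm in all; about 0.2 kg. Origin: its centre (12 mm above what it lies on); x along its length, y and z square to the flat sides (z up at the start).
- large_collar: Bright steel ring standing on its flat face: outside diameter 48 mm, bore 24 mm, 28 mm tall; about 0.28 kg. Origin: centre of its underside; z is its axis, up.
- small_collar: Bright steel ring standing on its flat face: outside diameter 34 mm, bore 16 mm, 28 mm tall; about 0.15 kg. Origin: centre of its underside; z is its axis, up.
- bearing_block: Grey cast bearing block (pillow block) standing on its foot: foot 74 mm (x) x 34 mm (y), 10 mm thick, with a rounded housing above it 40 mm wide (x), 24 mm thick (y, flat faces) and reaching 44 mm high, bored along y (the bore is filled by the bearing); about 0.22 kg. Origin: centre of its underside; z up.
- long_tray: Long rectangular tray, for spindles: 190 mm (x) x 110 mm (y) outside, 182 x 102 mm inside, floor 4 mm thick. Blue plastic, fixed to the bench, rim 12 mm above the bench, walls 4 mm thick. Origin: centre of its underside (bench level), z up.
- square_tray: Square tray, for bearing blocks: 130 x 130 mm outside, 122 x 122 mm inside, floor 4 mm thick; x and y along its sides. Blue plastic, fixed to the bench, rim 12 mm above the bench, walls 4 mm thick. Origin: centre of its underside (bench level), z up.
- round_tray: Round tray, for collars: 152 mm outside diameter, 144 mm inside, floor 4 mm thick. Blue plastic, fixed to the bench, rim 12 mm above the bench, walls 4 mm thick. Origin: centre of its underside (bench level), z up.
- oil_bottle: Bystander: white plastic bottle with a black cap, 52 mm diameter, 120 mm tall, upright at the side of the work. Origin: centre of its underside. Leave it alone.
- screwdriver: Bystander: screwdriver lying at the side of the work, about 200 mm long, red handle 26 mm thick. Origin: at bench level under its middle, x towards its tip. Leave it alone.
Things that resemble listed ones, but are neither listed nor needed, are in the scene too. What is shaped like the long_tray but black or white is not meant.

How it is judged:
By the outcome, as a careful person would: the job done as asked, in the order asked, and still so for the second after the job is handed in, with the robot touching nothing.
It also fails if it takes over 115 s, if anything falls off the work surface, if the arm or the gripper's body presses on something with over 40 N, if the wrist force passes 120 N, or if a joint passes its speed limit or range.

## Working session

There is one attempt and no reset: what is moved stays moved. The work goes in short steps, Python scripts to look and compute and a tool call to move; the robot and the scene stay as the last step left them, time stands still between calls to the robot, and variables do not carry over. Pictures are saved under pics/ and viewed, and the job is handed in when it is done.

Besides the shell and the picture viewer there is one more tool, called after "Emit:" by a JSON object that holds its "fn" and its "kwargs". arm_command: Moves the arm, as the interface text tells. Its arguments: {"type":"object","properties":{"series":{"type":"array","items":{"type":"object","properties":{"dp":{"type":"array","items":{"type":"number"}},"rotation":{"type":"array","items":{"type":"number"}}}}},"hand":{"type":"number"}},"required":["series"]}

```bash
mkdir -p pics; ls; python3 - <<'E'
from station import *
import cv2,numpy as np
s=read_state();print(s);print(grip_point_offset)
for n in("scene","top","wrist"):
    im=capture(n);cv2.imwrite(f"pics/{n}0.png",im[:,:,::-1]);print(n,camera_model(n))
E
```

```text
pics
{'t': 0.0, 'joint_pos': array([69.14500486, 30.7774331 , -0.25488622, 88.16899819,  0.14981867,
       61.15143539, -4.08199277]), 'joint_velocities': array([-0.09826237,  0.05783277, -0.04100169,  0.03364749, -0.00743186,
        0.14189618, -0.0116127 ]), 'joint_efforts': array([ 4.11481651e-04, -5.70975494e+01,  9.91254374e-01, -2.51602113e+01,
       -5.61747572e-02,  1.80254190e-02,  1.74562902e-04]), 'tool_pos': array([ 0.19052444, -0.62082234,  0.23785127]), 'eef_rot': array([-175.5206214 ,   89.90246233,  111.54387956]), 'contact_force': array([ 0.50588878, -0.15481454, -0.27487639]), 'moment': array([-0.01889604,  0.02913405,  0.04759622]), 'width': 1.0000703676972909}
-0.0187
scene {'K': array([[399.20286481,   0.        , 278.17076895],
       [  0.        , 399.20286481, 213.91103693],
       [  0.        ,   0.        ,   1.        ]]), 'k1': 0.0049113276390737055, 'T': array([[-0.2116448 ,  0.72529016, -0.65510355,  1.15348   ],
       [ 0.97716094,  0.14396583, -0.15630206,  0.1601647 ],
       [-0.01905182, -0.67322212, -0.73919484,  0.88766187],
       [ 0.     
[... 341 characters left out ...]
0.00694988, -0.00666515],
       [-0.00971629, -0.16688203, -0.98592899,  1.25009703],
       [ 0.        ,  0.        ,  0.        ,  1.        ]])}
wrist {'K': array([[361.84804235,   0.        , 276.21488502],
       [  0.        , 361.84804235, 208.32526252],
       [  0.        ,   0.        ,   1.        ]]), 'k1': 0.023907011632770737, 'T_tool_cam': array([[-1.06680020e-03, -2.98368271e-01,  9.54450228e-01,
        -1.46375386e-01],
       [ 3.51109103e-04, -9.54450824e-01, -2.98368065e-01,
         7.87088808e-02],
       [ 9.99999369e-01,  1.68170528e-05,  1.12296814e-03,
         8.35286711e-04],
       [ 0.00000000e+00,  0.00000000e+00,  0.00000000e+00,
         1.00000000e+00]])}
```

View pics/top0.png

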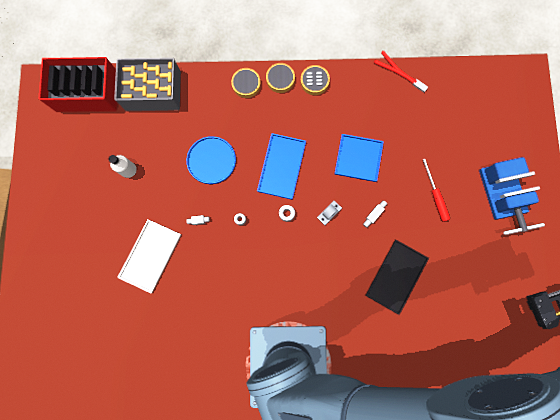

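View pics/scene0.png

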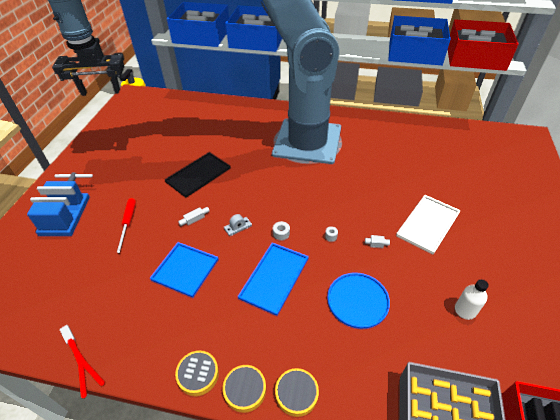

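View pics/wrist0.png

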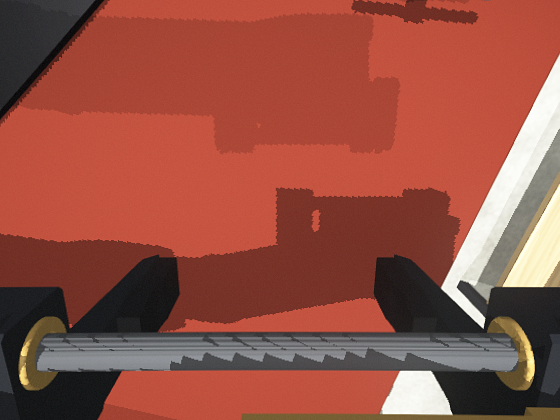

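The top picture shows the short spindle at (199,219), small collar at (240,218), large collar at (287,212), block at (330,211) and long spindle at (375,213). The blue trays are round (211,160), long (282,166) and square (359,158). The look-alikes of the long tray are white (149,256) and black (397,276); the blue vice is at (510,190). I choose the blue long tray.

```bash
cat > h.py <<'E'
from station import *
import numpy as np,cv2
from scipy.spatial.transform import Rotation as R
def toolT():
    s=read_state();T=np.eye(4);T[:3,:3]=R.from_euler('xyz',s['eef_rot'],degrees=True).as_matrix();T[:3,3]=s['tool_pos'];return T
def camT(n):
    m=camera_model(n)
    return m['T'] if 'T' in m else toolT()@m['T_tool_cam']
def rays(n,uv,T):
    m=camera_model(n);K=m['K'];uv=np.atleast_2d(np.asarray(uv,float))
    d=(uv-[K[0,2],K[1,2]])/[K[0,0],K[1,1]]
    s=d.copy()
    for _ in range(10): s=d/(1+m['k1']*(s**2).sum(1,keepdims=True))
    return np.c_[s,np.ones(len(s))]@T[:3,:3].T
def atz(n,uv,z,T=None):
    T=camT(n) if T is None else T
    r=rays(n,uv,T);o=T[:3,3];return o+r*((z-o[2])/r[:,2])[:,None]
def proj(n,P,T=None):
    T=camT(n) if T is None else T
    m=camera_model(n);p=(np.atleast_2d(P)-T[:3,3])@T[:3,:3];s=p[:,:2]/p[:,2:]
    s=s*(1+m['k1']*(s**2).sum(1,keepdims=True));return s*m['K'][0,0]+m['K'][:2,2]
H=dict(long_spindle=.012,short_spindle=.012,large_collar=.014,small_collar=.014,bearing_block=.018,long_tray=.012,square_tray=.012,round_tray=.012)
def look(n,thing,k=1):
    T=camT(n);out=[]
    for d in masks_of(n,thing)[:k]:
        v,u=np.nonzero(d['pixels']);
        P=atz(n,np.c_[u,v],H[thing],T)[:,:2]
        c,sz,a=cv2.minAreaRect((P*1000).astype(np.float32))
        w=np.linalg.eigh(np.cov(P.T));ax=w[1][:,1]
        out.append((round(d['p'],2),[round(x) for x in d['bbox']],len(u),'mean',P.mean(0).round(4),'rect',np.round(c,1),np.round(sz,1),round(a,1),'pca',round(np.degrees(np.arctan2(ax[1],ax[0])),1)))
    return out
E
python3 - <<'E'
from h import *
for n in("top","scene"):
    capture(n)
    for t in H:
        for o in look(n,t,3): print(n,t,*o)
E
```

```text
top long_spindle 0.8 [368, 201, 17, 26] 245 mean [ 0.4371 -0.2698] rect [ 437.  -269.1] [27.4 96.1] 43.6 pca 136.6
top short_spindle 0.6 [185, 214, 24, 10] 147 mean [0.4252 0.2668] rect [425.7 266.7] [25.1 64. ] 6.2 pca 94.7
top large_collar 0.72 [281, 206, 15, 16] 178 mean [ 0.4405 -0.0015] rect [440.5  -1.2] [42.4 49. ] 89.0 pca -175.8
top small_collar 0.47 [237, 214, 12, 13] 107 mean [0.4253 0.1398] rect [426.1 139.4] [33.8 33.2] 0.0 pca 45.9
top bearing_block 0.61 [317, 203, 27, 21] 280 mean [ 0.4416 -0.1291] rect [ 440.9 -129.1] [36.2 75.6] 43.3 pca 131.7
top long_tray 0.95 [258, 131, 45, 70] 2095 mean [0.5886 0.0125] rect [589.4  12.6] [109.2 192.5] 76.0 pca 166.3
top long_tray 0.73 [111, 160, 25, 19] 400 mean [0.5962 0.5001] rect [599.1 501.9] [93.8 51.4] 45.0 pca 51.2
top long_tray 0.59 [361, 243, 64, 68] 2497 mean [ 0.2461 -0.323 ] rect [ 247.5 -323.5] [115.3 191.5] 58.8 pca 149.1
top square_tray 0.77 [334, 134, 51, 49] 1743 mean [ 0.6113 -0.2287] rect [ 611.4 -228.7] [133.1 133.2] 77.9 pca 132.7
top round_tray 0.73 [185, 135, 50, 52] 1812 mean [0.6122 0.2312] rect [613.4 23
[... 946 characters left out ...]
4
scene bearing_block 0.89 [224, 216, 28, 17] 331 mean [ 0.4434 -0.1314] rect [ 441.3 -135.6] [62.  72.6] 45.7 pca 153.8
scene long_tray 0.87 [165, 153, 62, 45] 1442 mean [ 0.2533 -0.3233] rect [ 249.  -322.7] [123. 195.] 59.2 pca 148.7
scene long_tray 0.77 [242, 243, 68, 70] 2704 mean [0.596  0.0122] rect [590.4  11.8] [114.2 197.3] 75.2 pca 166.5
scene long_tray 0.75 [399, 197, 58, 57] 2041 mean [0.3291 0.406 ] rect [322.6 408. ] [113.1 202.9] 65.6 pca 156.7
scene square_tray 0.85 [150, 243, 70, 56] 2135 mean [ 0.6182 -0.2266] rect [ 615.4 -226.8] [137.8 135.6] 77.1 pca -137.2
scene round_tray 0.59 [328, 273, 60, 55] 2739 mean [0.6185 0.2305] rect [615.2 229.3] [148.7 156.7] 79.9 pca 166.0
```

```bash
python3 - <<'E'
import cv2
a=cv2.imread('pics/top0.png')[125:240,170:400];cv2.imwrite('pics/crop0.png',cv2.resize(a,None,fx=3.4,fy=3.4,interpolation=cv2.INTER_CUBIC))
E
```

```text
(no output)
```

View pics/crop0.png

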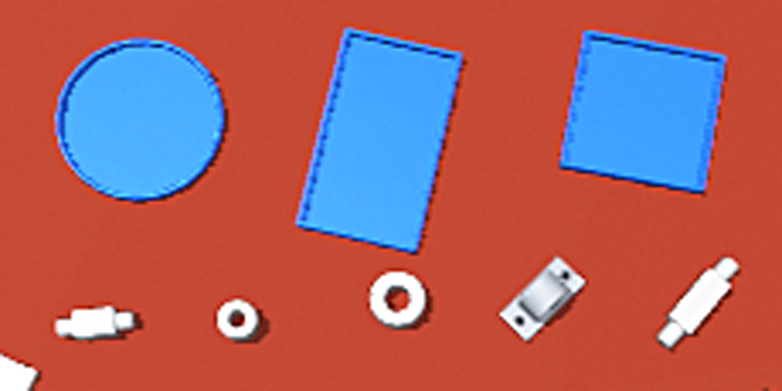

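The crop confirms one of each part, and all three trays are blue. No look-alike sits near the parts. Next is a planner that proposes rows.

```bash
cat >> h.py <<'E'
def plan(x,y,z,a,vmax=45,flip=None):
    """rows (ideal) from present pose to TCP xyz, jaw angle a deg, tool down"""
    T=toolT();c=None
    for k in (0,180):
        b=np.radians(a+k);zx=np.array([np.cos(b),np.sin(b),0]);xx=np.array([0,0,-1.]);G=np.c_[xx,np.cross(zx,xx),zx]
        rv=R.from_matrix(T[:3,:3].T@G).as_rotvec()
        if c is None or np.linalg.norm(rv)<np.linalg.norm(c[0]): c=(rv,G)
    rv=c[0];d=np.array([x,y,z])-T[:3,3]
    n=int(np.ceil(max(np.linalg.norm(d)*1000/vmax,np.linalg.norm(rv)/0.13,1)))
    print('d world mm',(d*1000).round(1),'tool mm',(T[:3,:3].T@d*1000).round(1),'rv',rv.round(3),'n',n,'j7',read_state()['joint_pos'][6].round(1))
    for i in range(n):
        Ri=T[:3,:3]@R.from_rotvec(rv*i/n).as_matrix()
        print((Ri.T@d*1000/n).round(0).astype(int).tolist(),(rv/n).round(3).tolist())
E
python3 -c "
from h import *
plan(.437,-.269,.2,45)"
```

```text
d world mm [246.3 352.4 -38.7] tool mm [  38.7  338.9 -264.6] rv [1.083 0.    0.   ] n 10 j7 -4.1
[4, 34, -26] [0.108, 0.0, 0.0]
[4, 31, -30] [0.108, 0.0, 0.0]
[4, 27, -33] [0.108, 0.0, 0.0]
[4, 24, -36] [0.108, 0.0, 0.0]
[4, 20, -38] [0.108, 0.0, 0.0]
[4, 15, -40] [0.108, 0.0, 0.0]
[4, 11, -42] [0.108, 0.0, 0.0]
[4, 6, -43] [0.108, 0.0, 0.0]
[4, 2, -43] [0.108, 0.0, 0.0]
[4, -3, -43] [0.108, 0.0, 0.0]
```

Emit:
{"fn": "arm_command", "kwargs": {"series": [{"dp": [4,34,-26],"rotation": [0.108,0,0]},{"dp": [4,31,-30],"rotation": [0.108,0,0]},{"dp": [4,27,-33],"rotation": [0.108,0,0]},{"dp": [4,24,-36],"rotation": [0.108,0,0]},{"dp": [4,20,-38],"rotation": [0.108,0,0]},{"dp": [4,15,-40],"rotation": [0.108,0,0]},{"dp": [4,11,-42],"rotation": [0.108,0,0]},{"dp": [4,6,-43],"rotation": [0.108,0,0]},{"dp": [4,2,-43],"rotation": [0.108,0,0]},{"dp": [4,-3,-43],"rotation": [0.108,0,0]}], "hand": 55}}

```text
t: 2.05
tool_pos: [0.4486, -0.2688, 0.1975]
eef_rot: [63.1, 89.5, -75.0]
contact_force: [0.9, -1.3, -0.2]
width: 0.549
```

```bash
python3 - <<'E'
from h import *
plan(.437,-.269,.2,45)
im=capture('wrist');cv2.imwrite('pics/w1.png',im[:,:,::-1])
for o in look('wrist','long_spindle',3):print(*o)
print(read_state()['joint_pos'].round(1))
E
```

```text
d world mm [-11.6  -0.2   2.5] tool mm [-2.6 -7.6  8.8] rv [-0.054  0.004 -0.007] n 1 j7 -110.0
[-3, -8, 9] [-0.054, 0.004, -0.007]
0.66 [271, 143, 28, 100] 2166 mean [ 0.4423 -0.2616] rect [ 440.8 -260. ] [25.2 98.2] 46.9 pca 138.6
[  20.8   21.3    5.4  110.    -2.4   48.5 -109.9]
```

View pics/w1.png

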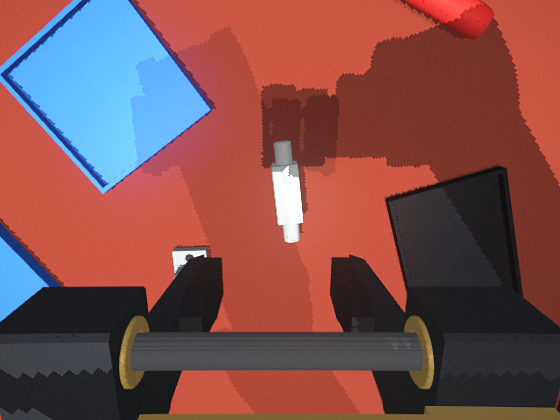

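The wrist picture shows the long spindle alone at (287,190), but the arm was still settling, so I settle and re-measure.

Emit:
{"fn": "arm_command", "kwargs": {"series": [{"dp": [-2,-6,6],"rotation": [-0.04,0.004,-0.007]},{"dp": [0,0,0]},{"dp": [0,0,0]}]}}

```text
validation failed for argument at $.se...
```

```bash
cat >> h.py <<'E'
def wl(thing,save=None):
    im=capture('wrist')
    if save: cv2.imwrite(f'pics/{save}.png',im[:,:,::-1])
    for o in look('wrist',thing,2):print(thing,*o)
    s=read_state();print('t',round(s['t'],2),'tcp',s['tool_pos'].round(4),'j7',s['joint_pos'][6].round(1),'jv',abs(s['joint_velocities']).max().round(2))
E
python3 - <<'E'
from h import *
wl('long_spindle','w2')
capture('wrist');wl('long_spindle')
plan(.439,-.265,.03,46)
E
```

```text
long_spindle 0.62 [276, 140, 34, 102] 2227 mean [ 0.4335 -0.2744] rect [ 432.3 -273.5] [24.6 99.1] 48.1 pca 138.2
t 2.25 tcp [ 0.4481 -0.2694  0.1973] j7 -109.5 jv 2.74
long_spindle 0.91 [267, 142, 31, 101] 2268 mean [ 0.4359 -0.2712] rect [ 435.  -269.9] [25.6 99.1] 48.3 pca 138.1
long_spindle 0.37 [0, 223, 55, 99] 2572 mean [ 0.5753 -0.0289] rect [565.2 -31.7] [ 53.9 106.7] 30.2 pca 119.2
t 2.4 tcp [ 0.4465 -0.2719  0.1975] j7 -109.5 jv 0.49
d world mm [  -7.5    6.9 -167.5] tool mm [167.4 -11.4   0.2] rv [-0.068  0.005 -0.007] n 4 j7 -109.5
[42, -3, 0] [-0.017, 0.001, -0.002]
[42, -3, 0] [-0.017, 0.001, -0.002]
[42, -3, 0] [-0.017, 0.001, -0.002]
[42, -3, 0] [-0.017, 0.001, -0.002]
```

View pics/w2.png

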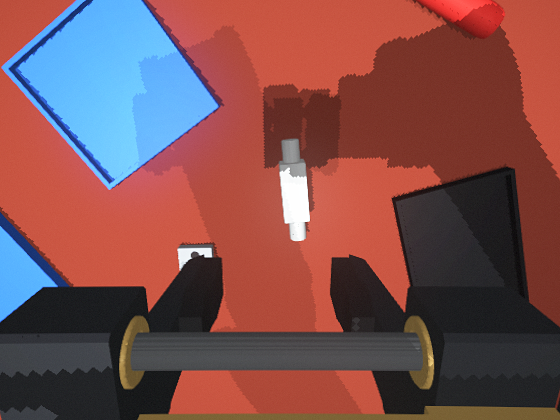

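Settled wrist gives (0.435,-0.270) and top gives (0.437,-0.269), which agree. Going down.

```bash
python3 -c "
from h import *
plan(.436,-.270,.06,47.5)"
```

```text
d world mm [ -10.5    1.9 -137.5] tool mm [137.4  -9.4   5.9] rv [-0.095  0.005 -0.007] n 4 j7 -109.5
[34, -2, 1] [-0.024, 0.001, -0.002]
[34, -2, 1] [-0.024, 0.001, -0.002]
[34, -2, 1] [-0.024, 0.001, -0.002]
[34, -2, 1] [-0.024, 0.001, -0.002]
```

Emit:
{"fn": "arm_command", "kwargs": {"series": [{"dp": [34,-2,1],"rotation": [-0.024,0.001,-0.002]},{"dp": [34,-2,1],"rotation": [-0.024,0.001,-0.002]},{"dp": [34,-2,1],"rotation": [-0.024,0.001,-0.002]},{"dp": [34,-2,1],"rotation": [-0.024,0.001,-0.002]},{"dp": [0,0,0],"rotation": [0,0,0]},{"dp": [0,0,0],"rotation": [0,0,0]}]}}

```text
t: 3.0
tool_pos: [0.4355, -0.2809, 0.0608]
eef_rot: [77.8, 89.6, -55.3]
contact_force: [-0.9, -1.1, 0.3]
width: 0.554
```

```bash
python3 -c "
from h import *
wl('long_spindle','w3')
plan(.436,-.270,.004,47.5)"
```

```text
long_spindle 0.86 [240, 168, 42, 160] 5948 mean [ 0.437  -0.2704] rect [ 434.7 -268.1] [ 25.4 102.1] 48.3 pca 138.1
t 3.1 tcp [ 0.436  -0.2807  0.0614] j7 -102.5 jv 0.8
d world mm [  0.   10.7 -57.4] tool mm [57.4 -7.8 -7.9] rv [-0.009  0.001 -0.008] n 2 j7 -102.5
[29, -4, -4] [-0.005, 0.001, -0.004]
[29, -4, -4] [-0.005, 0.001, -0.004]
```

View pics/w3.png

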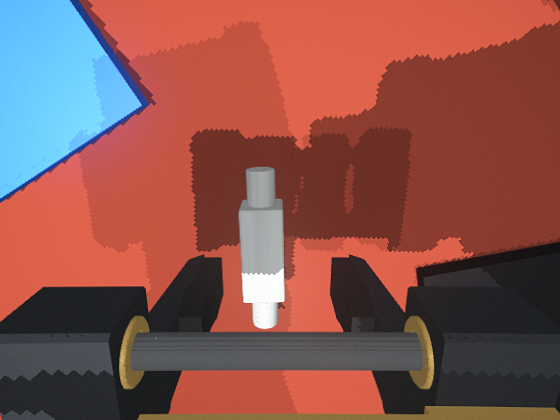

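The spindle lies at (262,245), left of the finger centre at 276, which agrees with the computed shift of -8 along z.

Emit:
{"fn": "arm_command", "kwargs": {"series": [{"dp": [6,-8,-9],"rotation": [-0.01,0.001,-0.008]},{"dp": [20,0,0],"rotation": [0,0,0]},{"dp": [0,0,0],"rotation": [0,0,0]}]}}

```text
t: 3.4
tool_pos: [0.4397, -0.2686, 0.0388]
eef_rot: [111.6, 89.6, -20.8]
contact_force: [-1.3, -0.7, -0.2]
width: 0.548
```

```bash
python3 -c "
from h import *
plan(.436,-.269,.004,47.5)"
```

```text
d world mm [ -3.7  -0.4 -34.8] tool mm [34.8 -2.7  2.9] rv [ 0.001 -0.003 -0.007] n 1 j7 -103.0
[35, -3, 3] [0.001, -0.003, -0.007]
```

Emit:
{"fn": "arm_command", "kwargs": {"series": [{"dp": [12,-3,3],"rotation": [0,-0.003,-0.007]},{"dp": [12,0,0],"rotation": [0,0,0]},{"dp": [10,0,0],"rotation": [0,0,0]},{"dp": [0,0,0],"rotation": [0,0,0]}]}}

```text
t: 3.8
tool_pos: [0.4372, -0.2682, 0.0044]
eef_rot: [111.8, 89.9, -20.6]
contact_force: [-0.0, -0.2, -0.5]
width: 0.551
```

```bash
python3 -c "
from h import *
plan(.436,-.269,.004,47.5)"
```

```text
d world mm [-1.2 -0.8 -0.4] tool mm [ 0.4 -0.4  1.4] rv [ 0.003 -0.001 -0.002] n 1 j7 -102.7
[0, 0, 1] [0.003, -0.001, -0.002]
```

Emit:
{"fn": "arm_command", "kwargs": {"series": [{"dp": [0,0,0],"rotation": [0,0,0]},{"dp": [0,0,0],"rotation": [0,0,0]},{"dp": [0,0,0],"rotation": [0,0,0]},{"dp": [0,0,0],"rotation": [0,0,0]},{"dp": [0,0,0],"rotation": [0,0,0]},{"dp": [0,0,0],"rotation": [0,0,0]}], "hand": 0}}

```text
t: 4.4
tool_pos: [0.4369, -0.2685, 0.0045]
eef_rot: [108.4, 89.9, -23.9]
contact_force: [-1.4, -0.9, -2.7]
width: 0.27
```

Opening 0.27 × 88 = 24 mm, so the spindle is held. Lifting.

Emit:
{"fn": "arm_command", "kwargs": {"series": [{"dp": [-20,0,0],"rotation": [0,0,0]},{"dp": [-40,0,0],"rotation": [0,0,0]},{"dp": [-30,0,0],"rotation": [0,0,0]}]}}

```text
t: 4.7
tool_pos: [0.4334, -0.2663, 0.0929]
eef_rot: [-77.0, 89.5, 150.6]
contact_force: [0.1, 0.1, -2.9]
width: 0.27
```

```bash
python3 -c "
from h import *
plan(.6196,-.0057,.08,76,40)"
```

```text
d world mm [186.2 260.6 -12.9] tool mm [  12.7  -37.8 -318.1] rv [-0.494 -0.     0.008] n 9 j7 -103.2
[1, -4, -35] [-0.055, -0.0, 0.001]
[1, -2, -36] [-0.055, -0.0, 0.001]
[1, 0, -36] [-0.055, -0.0, 0.001]
[1, 2, -36] [-0.055, -0.0, 0.001]
[1, 4, -35] [-0.055, -0.0, 0.001]
[1, 6, -35] [-0.055, -0.0, 0.001]
[1, 7, -35] [-0.055, -0.0, 0.001]
[1, 9, -34] [-0.055, -0.0, 0.001]
[1, 11, -34] [-0.055, -0.0, 0.001]
```

Emit:
{"fn": "arm_command", "kwargs": {"series": [{"dp": [1,-4,-35],"rotation": [-0.055,0,0.001]},{"dp": [1,-2,-36],"rotation": [-0.055,0,0.001]},{"dp": [1,0,-36],"rotation": [-0.055,0,0.001]},{"dp": [1,2,-36],"rotation": [-0.055,0,0.001]},{"dp": [1,4,-35],"rotation": [-0.055,0,0.001]},{"dp": [1,6,-35],"rotation": [-0.055,0,0.001]},{"dp": [1,7,-35],"rotation": [-0.055,0,0.001]},{"dp": [1,9,-34],"rotation": [-0.055,0,0.001]},{"dp": [1,11,-34],"rotation": [-0.055,0,0.001]},{"dp": [0,0,0],"rotation": [0,0,0]},{"dp": [0,0,0],"rotation": [0,0,0]}]}}

```text
t: 5.8
tool_pos: [0.6263, 0.0033, 0.0868]
eef_rot: [73.3, 89.6, -29.8]
contact_force: [-0.3, -0.1, -2.8]
width: 0.267
```

```bash
python3 -c "
from h import *
plan(.6196,-.0057,.04,76,40)
wl('long_spindle','w4')
plan(.6196,-.0057,.04,76,40)
"
```

```text
d world mm [ -6.7  -9.  -46.8] tool mm [46.8 -4.8 10.2] rv [ 0.016  0.002 -0.007] n 2 j7 -110.5
[23, -2, 5] [0.008, 0.001, -0.003]
[23, -2, 5] [0.008, 0.001, -0.003]
long_spindle 0.97 [248, 178, 61, 214] 9023 mean [0.5958 0.0105] rect [577.8  14.9] [ 41.4 165. ] 76.4 pca 166.9
t 5.9 tcp [0.6261 0.0031 0.087 ] j7 -110.5 jv 0.95
d world mm [ -6.5  -8.8 -47. ] tool mm [47.  -4.7 10. ] rv [ 0.015  0.001 -0.007] n 2 j7 -110.5
[24, -2, 5] [0.008, 0.001, -0.004]
[24, -2, 5] [0.008, 0.001, -0.004]
```

View pics/w4.png

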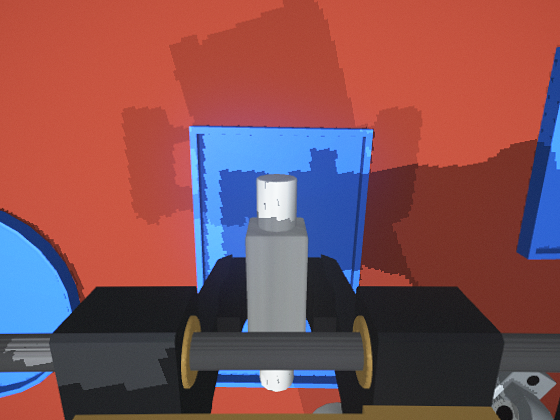

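Wrist shows the held spindle parallel to the tray, rim corners at (193,127) and (372,130). Check these corners against my tray estimate.

```bash
python3 -c "
from h import *
P=atz('wrist',[[193,127],[372,130]],.012);print(P.round(4))
a=np.radians(166);X=np.array([np.cos(a),np.sin(a)]);Y=np.array([-X[1],X[0]])
for p in P: q=p[:2]-[.59,.012];print((q@X*1000).round(1),(q@Y*1000).round(1))
d=P[1]-P[0];print(np.linalg.norm(d),np.degrees(np.arctan2(d[1],d[0])))
"
```

```text
[[ 0.697   0.0374  0.012 ]
 [ 0.6709 -0.0667  0.012 ]]
-97.7 -50.5
-97.6 56.8
0.10731993928106978 -104.0745707045398
```

Emit:
{"fn": "arm_command", "kwargs": {"series": [{"dp": [15,-4,11],"rotation": [0.015,0.001,-0.007]},{"dp": [20,0,0],"rotation": [0,0,0]},{"dp": [15,0,0],"rotation": [0,0,0]},{"dp": [0,0,0],"rotation": [0,0,0]}]}}

```text
t: 6.3
tool_pos: [0.6162, -0.0145, 0.0332]
eef_rot: [-29.9, 89.7, -134.5]
contact_force: [-0.4, 0.2, -3.4]
width: 0.268
```

```bash
python3 -c "
from h import *
plan(.6206,-.0077,.01,76,40)
"
```

```text
d world mm [  4.4   6.8 -23.2] tool mm [23.2  2.6 -7.8] rv [-0.01   0.005  0.003] n 1 j7 -110.5
[23, 3, -8] [-0.01, 0.005, 0.003]
```

Emit:
{"fn": "arm_command", "kwargs": {"series": [{"dp": [5,2,-6],"rotation": [-0.01,0.005,0.003]},{"dp": [0,0,0],"rotation": [0,0,0]},{"dp": [8,0,0],"rotation": [0,0,0]},{"dp": [0,0,0],"rotation": [0,0,0]}]}}

```text
t: 6.7
tool_pos: [0.6199, -0.0102, 0.0197]
eef_rot: [118.6, 89.9, 14.6]
contact_force: [-1.1, 0.5, -2.1]
width: 0.27
```

```bash
python3 -c "
from h import *
plan(.6206,-.0077,.009,76,40)
"
```

```text
d world mm [  0.7   2.5 -10.7] tool mm [10.7  0.  -2.6] rv [-0.001 -0.001 -0.001] n 1 j7 -110.3
[11, 0, -3] [-0.001, -0.001, -0.001]
```

Emit:
{"fn": "arm_command", "kwargs": {"series": [{"dp": [4,0,-2],"rotation": [0,0,0]},{"dp": [3,0,0],"rotation": [0,0,0]},{"dp": [2,0,0],"rotation": [0,0,0]},{"dp": [1,0,0],"rotation": [0,0,0]},{"dp": [0,0,0],"rotation": [0,0,0]}]}}

```text
t: 7.2
tool_pos: [0.6214, -0.0076, 0.0096]
eef_rot: [114.4, 89.8, 10.4]
contact_force: [-0.2, 0.3, -3.3]
width: 0.268
```

Emit:
{"fn": "arm_command", "kwargs": {"series": [{"dp": [1,0,0],"rotation": [0,0,0]},{"dp": [0,0,0],"rotation": [0,0,0]}]}}

```text
t: 7.4
tool_pos: [0.6215, -0.0077, 0.0086]
eef_rot: [112.4, 89.8, 8.3]
contact_force: [-0.5, 0.2, -2.8]
width: 0.268
```

Emit:
{"fn": "arm_command", "kwargs": {"series": [{"dp": [1,0,0],"rotation": [0,0,0]},{"dp": [0,0,0],"rotation": [0,0,0]}]}}

```text
t: 7.6
tool_pos: [0.6218, -0.0078, 0.0088]
eef_rot: [110.1, 89.8, 6.1]
contact_force: [-0.2, 0.1, -3.0]
width: 0.272
```

Emit:
{"fn": "arm_command", "kwargs": {"series": [{"dp": [1,0,0],"rotation": [0,0,0]},{"dp": [1,0,0],"rotation": [0,0,0]}]}}

```text
t: 7.8
tool_pos: [0.6221, -0.0078, 0.0084]
eef_rot: [108.6, 89.8, 4.5]
contact_force: [-5.9, -0.0, 11.7]
width: 0.267
```

Contact is confirmed (+11.7 N). Releasing with a modest opening.

Emit:
{"fn": "arm_command", "kwargs": {"series": [{"dp": [0,0,0],"rotation": [0,0,0]},{"dp": [0,0,0],"rotation": [0,0,0]},{"dp": [0,0,0],"rotation": [0,0,0]}], "hand": 38}}

```text
t: 8.1
tool_pos: [0.6233, -0.0077, 0.0093]
eef_rot: [108.1, 89.6, 4.1]
contact_force: [0.1, -0.4, 0.4]
width: 0.381
```

Emit:
{"fn": "arm_command", "kwargs": {"series": [{"dp": [-10,0,0],"rotation": [0,0,0]},{"dp": [-30,0,0],"rotation": [0,0,0]},{"dp": [-45,0,0],"rotation": [0,0,0]},{"dp": [-20,0,0],"rotation": [0,0,0]}]}}

```text
t: 8.5
tool_pos: [0.6204, -0.0078, 0.1156]
eef_rot: [-117.8, 90.0, 138.2]
contact_force: [0.7, -1.0, 0.2]
width: 0.378
```

```bash
python3 -c "
from h import *
wl('long_spindle','w5')
plan(.4255,.267,.12,5.5,45)
"
```

```text
long_spindle 0.58 [258, 144, 37, 131] 4027 mean [ 0.6228 -0.0079] rect [620.4  -7.1] [ 26.5 102.6] 77.7 pca 166.1
t 8.6 tcp [ 0.6211 -0.0078  0.1155] j7 -109.9 jv 3.17
d world mm [-195.6  274.8    4.5] tool mm [  -4.7 -256.4 -219.2] rv [ 1.23e+00 -1.00e-03 -1.00e-03] n 10 j7 -109.9
[0, -26, -22] [0.123, -0.0, -0.0]
[0, -28, -19] [0.123, -0.0, -0.0]
[0, -30, -15] [0.123, -0.0, -0.0]
[0, -32, -11] [0.123, -0.0, -0.0]
[0, -33, -7] [0.123, -0.0, -0.0]
[0, -34, -3] [0.123, -0.0, -0.0]
[0, -34, 1] [0.123, -0.0, -0.0]
[0, -33, 5] [0.123, -0.0, -0.0]
[0, -32, 9] [0.123, -0.0, -0.0]
[0, -31, 13] [0.123, -0.0, -0.0]
```

View pics/w5.png

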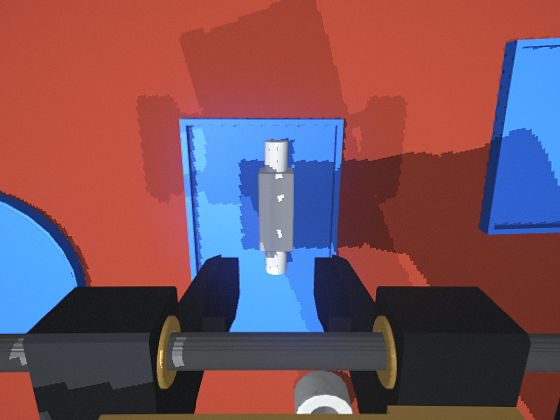

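The long spindle lies flat in the tray at (276,205). For the next move joint 7 would run out of range the short way, so I turn the other way.

```bash
python3 - <<'E'
s=open('h.py').read()
s=s.replace("if c is None or np.linalg.norm(rv)<np.linalg.norm(c[0]): c=(rv,G)","""az=np.degrees(np.arctan2(y,x)-np.arctan2(T[1,3],T[0,3]))
        for rv in (rv,rv-np.array([2*np.pi*np.sign(rv[0]),0,0])):
            j=read_state()['joint_pos'][6]-np.degrees(rv[0])-az
            cost=np.linalg.norm(rv)+(100 if abs(j)>140 else 0)
            if c is None or cost<c[2]: c=(rv,G,cost,j)""").replace("'j7',read_state()['joint_pos'][6].round(1))\n    for","'j7',read_state()['joint_pos'][6].round(1),'->',c[3].round(0))\n    for")
open('h.py','w').write(s)
from h import *
plan(.4255,.267,.12,5.5,45)
E
```

```text
d world mm [-195.6  274.8    4.5] tool mm [  -4.7 -256.4 -219.2] rv [-1.912e+00  1.000e-03 -2.000e-03] n 15 j7 -109.9 -> -33.0
[0, -17, -15] [-0.127, 0.0, -0.0]
[0, -15, -17] [-0.127, 0.0, -0.0]
[0, -13, -18] [-0.127, 0.0, -0.0]
[0, -10, -20] [-0.127, 0.0, -0.0]
[0, -8, -21] [-0.127, 0.0, -0.0]
[0, -5, -22] [-0.127, 0.0, -0.0]
[0, -2, -22] [-0.127, 0.0, -0.0]
[0, 1, -22] [-0.127, 0.0, -0.0]
[0, 3, -22] [-0.127, 0.0, -0.0]
[0, 6, -22] [-0.127, 0.0, -0.0]
[0, 9, -21] [-0.127, 0.0, -0.0]
[0, 12, -19] [-0.127, 0.0, -0.0]
[0, 14, -18] [-0.127, 0.0, -0.0]
[0, 16, -16] [-0.127, 0.0, -0.0]
[0, 18, -14] [-0.127, 0.0, -0.0]
```

Emit:
{"fn": "arm_command", "kwargs": {"series": [{"dp": [0,-17,-15],"rotation": [-0.127,0,0]},{"dp": [0,-15,-17],"rotation": [-0.127,0,0]},{"dp": [0,-13,-18],"rotation": [-0.127,0,0]},{"dp": [0,-10,-20],"rotation": [-0.127,0,0]},{"dp": [0,-8,-21],"rotation": [-0.127,0,0]},{"dp": [0,-5,-22],"rotation": [-0.127,0,0]},{"dp": [0,-2,-22],"rotation": [-0.127,0,0]},{"dp": [0,1,-22],"rotation": [-0.127,0,0]},{"dp": [0,3,-22],"rotation": [-0.127,0,0]},{"dp": [0,6,-22],"rotation": [-0.127,0,0]},{"dp": [0,9,-21],"rotation": [-0.127,0,0]},{"dp": [0,12,-19],"rotation": [-0.127,0,0]},{"dp": [0,14,-18],"rotation": [-0.127,0,0]},{"dp": [0,16,-16],"rotation": [-0.127,0,0]},{"dp": [0,18,-14],"rotation": [-0.127,0,0]},{"dp": [0,0,0],"rotation": [0,0,0]},{"dp": [0,0,0],"rotation": [0,0,0]},{"dp": [0,0,0],"rotation": [0,0,0]}], "hand": 60}}

```text
t: 10.4
tool_pos: [0.4025, 0.2661, 0.1059]
eef_rot: [-166.4, 89.2, -157.0]
contact_force: [1.0, -0.4, -0.9]
width: 0.6
```

```bash
python3 -c "
from h import *
wl('short_spindle','w6')
plan(.4255,.267,.06,5.5,45)
"
```

```text
short_spindle 0.94 [288, 170, 47, 94] 2950 mean [0.4274 0.2643] rect [427.7 263.2] [26.4 70.5] 5.7 pca 96.1
t 10.5 tcp [0.4029 0.2658 0.106 ] j7 -52.4 jv 0.25
d world mm [ 22.6   1.2 -46. ] tool mm [45.7 -2.4 23.1] rv [ 0.067 -0.012  0.004] n 2 j7 -52.4 -> -55.0
[23, -1, 12] [0.034, -0.006, 0.002]
[23, -1, 11] [0.034, -0.006, 0.002]
```

View pics/w6.png

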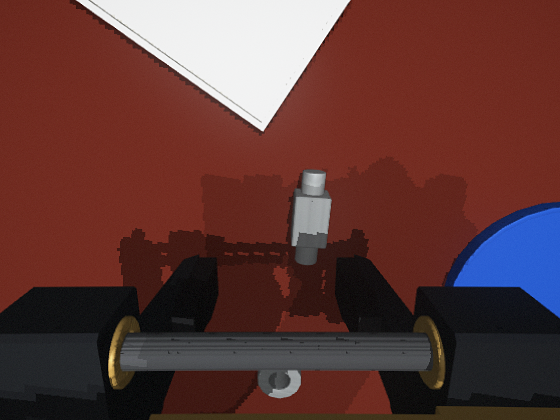

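Emit:
{"fn": "arm_command", "kwargs": {"series": [{"dp": [15,-1,15],"rotation": [0.05,-0.012,0.004]},{"dp": [18,0,5],"rotation": [0.01,0,0]},{"dp": [0,0,0],"rotation": [0,0,0]},{"dp": [0,0,0],"rotation": [0,0,0]}]}}

```text
t: 10.9
tool_pos: [0.4258, 0.2652, 0.0724]
eef_rot: [-25.1, 89.9, -19.8]
contact_force: [0.0, 0.3, 0.7]
width: 0.599
```

```bash
python3 -c "
from h import *
wl('short_spindle')
plan(.427,.2645,.0045,6,45)
"
```

```text
short_spindle 0.8 [253, 173, 46, 109] 3799 mean [0.4266 0.2644] rect [426.7 262.7] [25.  71.6] 6.3 pca 95.3
t 11.0 tcp [0.4257 0.2654 0.0727] j7 -56.9 jv 0.48
d world mm [  1.3  -0.9 -68.2] tool mm [68.2 -1.   1.1] rv [-0.011  0.002  0.001] n 2 j7 -56.9 -> -56.0
[34, 0, 1] [-0.005, 0.001, 0.0]
[34, 0, 1] [-0.005, 0.001, 0.0]
```

Emit:
{"fn": "arm_command", "kwargs": {"series": [{"dp": [20,0,0],"rotation": [-0.01,0.001,0]},{"dp": [20,0,0],"rotation": [0,0,0]},{"dp": [12,0,0],"rotation": [0,0,0]},{"dp": [8,0,0],"rotation": [0,0,0]},{"dp": [0,0,0],"rotation": [0,0,0]}]}}

```text
t: 11.5
tool_pos: [0.4277, 0.2668, 0.0144]
eef_rot: [17.1, 89.6, 23.1]
contact_force: [0.3, 0.8, 0.4]
width: 0.598
```

```bash
python3 -c "
from h import *
plan(.427,.2645,.0045,6,45)
"
```

```text
d world mm [-0.7 -2.3 -9.9] tool mm [ 9.9 -2.2 -1. ] rv [-0.001  0.007 -0.002] n 1 j7 -60.7 -> -60.0
[10, -2, -1] [-0.001, 0.007, -0.002]
```

Emit:
{"fn": "arm_command", "kwargs": {"series": [{"dp": [5,-2,0],"rotation": [0,0.005,0]},{"dp": [5,0,0],"rotation": [0,0,0]},{"dp": [0,0,0],"rotation": [0,0,0]}]}}

```text
t: 11.8
tool_pos: [0.4287, 0.2652, 0.0049]
eef_rot: [44.7, 89.8, 50.7]
contact_force: [0.1, -0.5, -0.5]
width: 0.598
```

Emit:
{"fn": "arm_command", "kwargs": {"series": [{"dp": [0,0,0],"rotation": [0,0,0]},{"dp": [0,0,0],"rotation": [0,0,0]},{"dp": [0,0,0],"rotation": [0,0,0]},{"dp": [0,0,0],"rotation": [0,0,0]},{"dp": [0,0,0],"rotation": [0,0,0]},{"dp": [0,0,0],"rotation": [0,0,0]}], "hand": 0}}

```text
t: 12.4
tool_pos: [0.4289, 0.2653, 0.0055]
eef_rot: [42.1, 89.7, 48.0]
contact_force: [-0.5, -0.0, -0.5]
width: 0.269
```

Emit:
{"fn": "arm_command", "kwargs": {"series": [{"dp": [-20,0,0],"rotation": [0,0,0]},{"dp": [-40,0,0],"rotation": [0,0,0]},{"dp": [-30,0,0],"rotation": [0,0,0]}]}}

```text
t: 12.7
tool_pos: [0.4256, 0.2632, 0.0941]
eef_rot: [-170.6, 89.7, -164.6]
contact_force: [0.9, 0.4, -2.2]
width: 0.265
```

```bash
python3 -c "
from h import *
plan(.543,.0325,.09,76,40)"
```

```text
d world mm [ 117.4 -230.7   -4.1] tool mm [   3.8 -241.7   92.6] rv [-1.221 -0.005 -0.002] n 10 j7 -54.4 -> 44.0
[0, -24, 9] [-0.122, -0.0, -0.0]
[0, -25, 6] [-0.122, -0.0, -0.0]
[0, -26, 3] [-0.122, -0.0, -0.0]
[0, -26, 0] [-0.122, -0.0, -0.0]
[0, -26, -3] [-0.122, -0.0, -0.0]
[0, -25, -6] [-0.122, -0.0, -0.0]
[0, -24, -9] [-0.122, -0.0, -0.0]
[0, -23, -12] [-0.122, -0.0, -0.0]
[0, -21, -15] [-0.122, -0.0, -0.0]
[0, -19, -17] [-0.122, -0.0, -0.0]
```

Emit:
{"fn": "arm_command", "kwargs": {"series": [{"dp": [0,-24,9],"rotation": [-0.122,0,0]},{"dp": [0,-25,6],"rotation": [-0.122,0,0]},{"dp": [0,-26,3],"rotation": [-0.122,0,0]},{"dp": [0,-26,0],"rotation": [-0.122,0,0]},{"dp": [0,-26,-3],"rotation": [-0.122,0,0]},{"dp": [0,-25,-6],"rotation": [-0.122,0,0]},{"dp": [0,-24,-9],"rotation": [-0.122,0,0]},{"dp": [0,-23,-12],"rotation": [-0.122,0,0]},{"dp": [0,-21,-15],"rotation": [-0.122,0,0]},{"dp": [0,-19,-17],"rotation": [-0.122,0,0]},{"dp": [0,0,0],"rotation": [0,0,0]},{"dp": [0,0,0],"rotation": [0,0,0]},{"dp": [0,0,0],"rotation": [0,0,0]}]}}

```text
t: 14.0
tool_pos: [0.5531, 0.0271, 0.097]
eef_rot: [-6.6, 89.9, 72.1]
contact_force: [-0.2, 1.1, -1.9]
width: 0.271
```

```bash
python3 -c "
from h import *
wl('short_spindle','w7')
plan(.543,.0325,.04,76,40)
"
```

```text
short_spindle 0.78 [243, 205, 67, 124] 6843 mean [0.5973 0.0187] rect [595.6  18.9] [43.9 99.5] 80.0 pca 169.2
short_spindle 0.57 [2, 28, 39, 119] 2466 mean [ 0.44   -0.1094] rect [ 449.4 -109.7] [22.3 67.4] 65.4 pca 147.0
t 14.1 tcp [0.553  0.0278 0.0971] j7 38.2 jv 0.28
d world mm [-10.    4.7 -57.1] tool mm [57.1 10.7  2.6] rv [0.05  0.002 0.   ] n 2 j7 38.2 -> 35.0
[29, 5, 1] [0.025, 0.001, 0.0]
[29, 5, 1] [0.025, 0.001, 0.0]
```

View pics/w7.png

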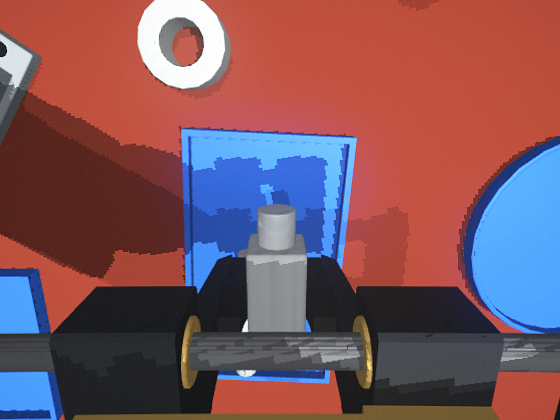

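The held short spindle is over the robot-side end of the tray, rim corners (184,129) and (354,135).

```bash
python3 -c "
from h import *
P=atz('wrist',[[183,128],[355,135]],.012);print(P.round(4))
a=np.radians(166);X=np.array([np.cos(a),np.sin(a)]);Y=np.array([-X[1],X[0]])
for p in P: q=p[:2]-[.591,.010];print((q@X*1000).round(1),(q@Y*1000).round(1))
"
```

```text
[[ 0.487  -0.0187  0.012 ]
 [ 0.512   0.0863  0.012 ]]
94.0 53.0
95.1 -54.9
```

Emit:
{"fn": "arm_command", "kwargs": {"series": [{"dp": [15,7,2],"rotation": [0.03,0.002,0]},{"dp": [20,3,1],"rotation": [0.02,0,0]},{"dp": [0,0,0],"rotation": [0,0,0]},{"dp": [0,0,0],"rotation": [0,0,0]}]}}

```text
t: 14.5
tool_pos: [0.5434, 0.0368, 0.0629]
eef_rot: [-68.9, 89.9, 7.3]
contact_force: [-0.5, 0.0, -1.3]
width: 0.27
```

```bash
python3 -c "
from h import *
plan(.543,.0325,.01,76,40)
"
```

```text
d world mm [ -0.4  -4.3 -52.9] tool mm [52.9 -0.6 -4.3] rv [0.003 0.001 0.002] n 2 j7 32.0 -> 32.0
[26, 0, -2] [0.001, 0.0, 0.001]
[26, 0, -2] [0.001, 0.0, 0.001]
```

Tray estimate matches. Descending.

Emit:
{"fn": "arm_command", "kwargs": {"series": [{"dp": [15,0,-3],"rotation": [0,0,0]},{"dp": [15,0,0],"rotation": [0,0,0]},{"dp": [8,0,0],"rotation": [0,0,0]},{"dp": [0,0,0],"rotation": [0,0,0]}]}}

```text
t: 14.9
tool_pos: [0.5439, 0.0339, 0.0232]
eef_rot: [-72.6, 89.7, 3.6]
contact_force: [-0.2, -0.1, -2.0]
width: 0.273
```

```bash
python3 -c "
from h import *
plan(.543,.0325,.01,76,40)
"
```

```text
d world mm [ -0.9  -1.4 -13.2] tool mm [13.2  0.6 -1.6] rv [0.003 0.001 0.004] n 1 j7 29.6 -> 30.0
[13, 1, -2] [0.003, 0.001, 0.004]
```

Emit:
{"fn": "arm_command", "kwargs": {"series": [{"dp": [6,0,-1],"rotation": [0.003,0.001,0.003]},{"dp": [4,0,0],"rotation": [0,0,0]},{"dp": [3,0,0],"rotation": [0,0,0]},{"dp": [1,0,0],"rotation": [0,0,0]},{"dp": [0,0,0],"rotation": [0,0,0]}]}}

```text
t: 15.4
tool_pos: [0.5445, 0.033, 0.0098]
eef_rot: [-102.4, 89.9, -26.4]
contact_force: [-0.4, -1.1, -2.2]
width: 0.268
```

Emit:
{"fn": "arm_command", "kwargs": {"series": [{"dp": [1,0,0],"rotation": [0,0,0]},{"dp": [1,0,0],"rotation": [0,0,0]}]}}

```text
t: 15.6
tool_pos: [0.5449, 0.0331, 0.0094]
eef_rot: [-115.9, 89.8, -39.9]
contact_force: [-7.0, -2.0, 18.9]
width: 0.267
```

Contact. Release, lift and check.

Emit:
{"fn": "arm_command", "kwargs": {"series": [{"dp": [0,0,0],"rotation": [0,0,0]},{"dp": [0,0,0],"rotation": [0,0,0]},{"dp": [0,0,0],"rotation": [0,0,0]}], "hand": 38}}

```text
t: 15.9
tool_pos: [0.5457, 0.0334, 0.0099]
eef_rot: [-99.0, 89.7, -23.1]
contact_force: [-0.2, 0.3, 0.2]
width: 0.379
```

Emit:
{"fn": "arm_command", "kwargs": {"series": [{"dp": [-10,0,0],"rotation": [0,0,0]},{"dp": [-30,0,0],"rotation": [0,0,0]},{"dp": [-45,0,0],"rotation": [0,0,0]},{"dp": [-25,0,0],"rotation": [0,0,0]}]}}

```text
t: 16.3
tool_pos: [0.5427, 0.0337, 0.1212]
eef_rot: [135.3, 89.8, -148.7]
contact_force: [-0.2, 0.1, -1.0]
width: 0.381
```

```bash
python3 -c "
from h import *
wl('large_collar','w8')
plan(.4405,-.0015,.12,90,40)
"
```

```text
large_collar 0.75 [140, 32, 81, 82] 4577 mean [ 0.4426 -0.0056] rect [443.9  -5.2] [54.2 50.1] 54.6 pca 57.1
t 16.4 tcp [0.5441 0.0337 0.1219] j7 36.1 jv 3.06
d world mm [-103.6  -35.2   -1.9] tool mm [  1.8  92.  -59.1] rv [-0.244 -0.002  0.001] n 3 j7 36.1 -> 54.0
[1, 31, -20] [-0.081, -0.001, 0.0]
[1, 32, -17] [-0.081, -0.001, 0.0]
[1, 33, -14] [-0.081, -0.001, 0.0]
```

View pics/w8.png

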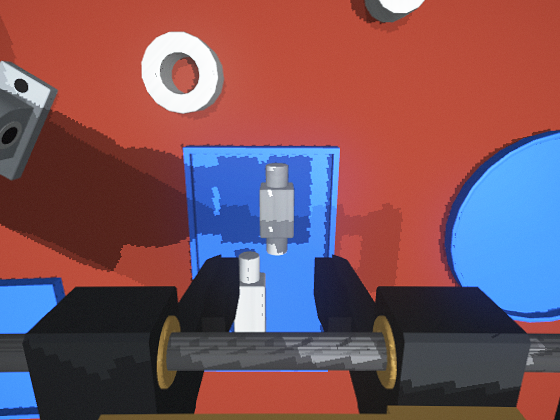

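Both spindles are flat in the tray, at (277,207) and (250,290). Next is the large collar.

Emit:
{"fn": "arm_command", "kwargs": {"series": [{"dp": [0,30,-15],"rotation": [0,0,0]},{"dp": [0,30,-15],"rotation": [0,0,0]},{"dp": [0,25,-10],"rotation": [0,0,0]},{"dp": [0,0,0],"rotation": [0,0,0]},{"dp": [0,0,0],"rotation": [0,0,0]},{"dp": [0,0,0],"rotation": [0,0,0]}], "hand": 82}}

```text
t: 17.0
tool_pos: [0.4487, 0.0144, 0.1205]
eef_rot: [-130.1, 89.9, -54.1]
contact_force: [0.0, 0.6, -0.1]
width: 0.819
```

```bash
python3 -c "
from h import *
wl('large_collar','w9')
plan(.4415,-.003,.06,76,40)
"
```

```text
large_collar 0.79 [216, 164, 67, 73] 3418 mean [ 0.4441 -0.0044] rect [444.8  -3.8] [49.9 54.6] 43.8 pca 151.3
t 17.1 tcp [0.4492 0.0146 0.1206] j7 35.0 jv 0.2
d world mm [ -7.7 -17.6 -60.6] tool mm [ 60.6   3.3 -18.9] rv [-0.    -0.001  0.002] n 2 j7 35.0 -> 37.0
[30, 2, -9] [-0.0, -0.0, 0.001]
[30, 2, -9] [-0.0, -0.0, 0.001]
```

View pics/w9.png

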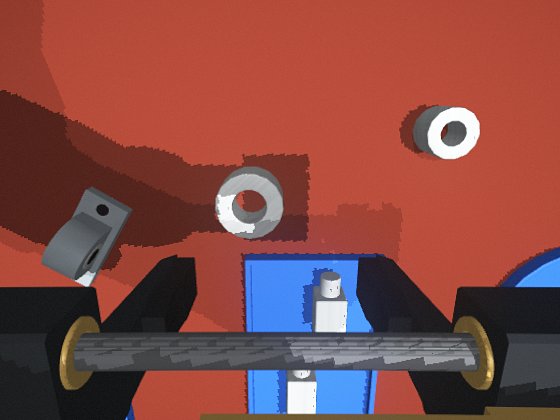

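```bash
python3 -c "
from h import *
print(atz('wrist',[[250,203],[455,132]],.028).round(4))
"
```

```text
[[ 0.4404 -0.002   0.028 ]
 [ 0.4263  0.1388  0.028 ]]
```

Emit:
{"fn": "arm_command", "kwargs": {"series": [{"dp": [15,3,-10],"rotation": [0,0,0]},{"dp": [20,1,-6],"rotation": [0,0,0]},{"dp": [20,0,0],"rotation": [0,0,0]},{"dp": [0,0,0],"rotation": [0,0,0]},{"dp": [0,0,0],"rotation": [0,0,0]}]}}

```text
t: 17.6
tool_pos: [0.4464, 0.0015, 0.0646]
eef_rot: [-58.0, 89.6, 18.0]
contact_force: [-0.3, 0.3, -0.3]
width: 0.816
```

```bash
python3 -c "
from h import *
plan(.4405,-.0015,.0045,76,40)
"
```

```text
d world mm [ -5.9  -3.  -60.1] tool mm [60.   5.3 -4.6] rv [-0.     0.003  0.005] n 2 j7 30.4 -> 31.0
[30, 3, -2] [-0.0, 0.002, 0.003]
[30, 3, -2] [-0.0, 0.002, 0.003]
```

Emit:
{"fn": "arm_command", "kwargs": {"series": [{"dp": [10,5,-4],"rotation": [0,0.003,0.004]},{"dp": [10,0,0],"rotation": [0,0,0]},{"dp": [0,0,0],"rotation": [0,0,0]}]}}

```text
t: 17.9
tool_pos: [0.442, -0.0009, 0.0446]
eef_rot: [-73.5, 89.8, 2.5]
contact_force: [-0.1, -0.5, 0.3]
width: 0.818
```

```bash
python3 -c "
from h import *
plan(.4405,-.0015,.0045,76,40)
"
```

```text
d world mm [ -1.5  -0.6 -40.1] tool mm [40.1  1.5 -1. ] rv [-0.     0.001  0.004] n 2 j7 28.0 -> 28.0
[20, 1, 0] [-0.0, 0.001, 0.002]
[20, 1, 0] [-0.0, 0.001, 0.002]
```

Emit:
{"fn": "arm_command", "kwargs": {"series": [{"dp": [15,2,0],"rotation": [0,0.001,0.002]},{"dp": [15,0,0],"rotation": [0,0,0]},{"dp": [8,0,0],"rotation": [0,0,0]},{"dp": [0,0,0],"rotation": [0,0,0]}]}}

```text
t: 18.3
tool_pos: [0.4413, -0.0003, 0.006]
eef_rot: [-83.5, 89.8, -7.5]
contact_force: [-0.6, -0.5, -0.1]
width: 0.818
```

```bash
python3 -c "
from h import *
plan(.4405,-.0015,.0045,76,40)
"
```

```text
d world mm [-0.8 -1.2 -1.5] tool mm [ 1.5  0.5 -1.4] rv [-0.     0.     0.004] n 1 j7 23.0 -> 23.0
[1, 1, -1] [-0.0, 0.0, 0.004]
```

Emit:
{"fn": "arm_command", "kwargs": {"series": [{"dp": [0,0,0],"rotation": [0,0,0]},{"dp": [0,0,0],"rotation": [0,0,0]},{"dp": [0,0,0],"rotation": [0,0,0]},{"dp": [0,0,0],"rotation": [0,0,0]},{"dp": [0,0,0],"rotation": [0,0,0]},{"dp": [0,0,0],"rotation": [0,0,0]}], "hand": 0}}

```text
t: 18.9
tool_pos: [0.4419, -0.0007, 0.0074]
eef_rot: [-86.5, 89.7, -10.5]
contact_force: [0.2, 0.5, -2.9]
width: 0.538
```

47 mm: the collar is held. Lift and carry to the round tray.

Emit:
{"fn": "arm_command", "kwargs": {"series": [{"dp": [-20,0,0],"rotation": [0,0,0]},{"dp": [-40,0,0],"rotation": [0,0,0]},{"dp": [-35,0,0],"rotation": [0,0,0]}]}}

```text
t: 19.2
tool_pos: [0.4378, -0.0003, 0.1014]
eef_rot: [103.9, 89.8, 180.0]
contact_force: [1.3, -0.5, -3.2]
width: 0.539
```

```bash
python3 -c "
from h import *
plan(.645,.223,.1,76,40)"
```

```text
d world mm [207.2 223.3  -1.4] tool mm [   0.5 -147.3  266.7] rv [ 0.001 -0.001 -0.004] n 8 j7 34.9 -> 16.0
[0, -18, 33] [0.0, -0.0, -0.001]
[0, -18, 33] [0.0, -0.0, -0.001]
[0, -18, 33] [0.0, -0.0, -0.001]
[0, -18, 33] [0.0, -0.0, -0.001]
[0, -18, 33] [0.0, -0.0, -0.001]
[0, -18, 33] [0.0, -0.0, -0.001]
[0, -18, 33] [0.0, -0.0, -0.001]
[0, -18, 33] [0.0, -0.0, -0.001]
```

Emit:
{"fn": "arm_command", "kwargs": {"series": [{"dp": [0,-18,33],"rotation": [0,0,-0.001]},{"dp": [0,-18,33],"rotation": [0,0,0]},{"dp": [0,-18,33],"rotation": [0,0,0]},{"dp": [0,-18,33],"rotation": [0,0,0]},{"dp": [0,-18,33],"rotation": [0,0,0]},{"dp": [0,-18,33],"rotation": [0,0,0]},{"dp": [0,-18,33],"rotation": [0,0,0]},{"dp": [0,-18,33],"rotation": [0,0,0]},{"dp": [0,0,0],"rotation": [0,0,0]},{"dp": [0,0,0],"rotation": [0,0,0]},{"dp": [0,0,0],"rotation": [0,0,0]}]}}

```text
t: 20.3
tool_pos: [0.6476, 0.2212, 0.0992]
eef_rot: [148.4, 89.5, -136.1]
contact_force: [0.6, -0.3, -2.9]
width: 0.535
```

```bash
python3 -c "
from h import *
wl('round_tray','w10')
plan(.645,.223,.05,76,40)
"
```

```text
round_tray 0.75 [159, 39, 234, 216] 38747 mean [0.6046 0.2311] rect [610.7 229.3] [150.8 139.9] 75.7 pca 74.7
t 20.4 tcp [0.6477 0.2202 0.0993] j7 25.6 jv 0.37
d world mm [ -2.7   2.8 -49.3] tool mm [49.3  3.   2.4] rv [-0.011 -0.009 -0.005] n 2 j7 25.6 -> 26.0
[25, 2, 1] [-0.005, -0.004, -0.002]
[25, 2, 1] [-0.005, -0.004, -0.002]
```

View pics/w10.png

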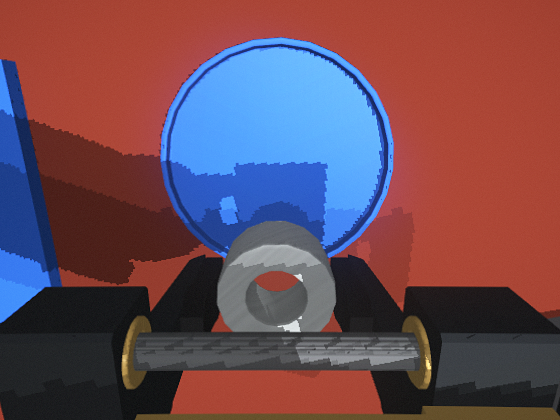

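The wrist picture shows the tray rim from col 160 to 393 with the far edge at row 38, and the collar held at (277,285). Check the tray centre.

```bash
python3 -c "
from h import *
m=masks_of('wrist','round_tray')[0]['pixels'].astype(np.uint8)
c=max(cv2.findContours(m,0,1)[0],key=len)[:,0,:]
c=c[c[:,1]<200]
P=atz('wrist',c,.012)[:,:2]
s,*_=np.linalg.lstsq(np.c_[2*P,np.ones(len(P))],(P**2).sum(1),rcond=None);print(s[:2],np.sqrt(s[2]+s[0]**2+s[1]**2))
"
```

```text
[0.6161812  0.22748517] 0.07518613498624382
```

Emit:
{"fn": "arm_command", "kwargs": {"series": [{"dp": [15,2,1],"rotation": [-0.01,-0.009,-0.005]},{"dp": [20,0,0],"rotation": [0,0,0]},{"dp": [20,0,0],"rotation": [0,0,0]},{"dp": [10,0,0],"rotation": [0,0,0]},{"dp": [0,0,0],"rotation": [0,0,0]}]}}

```text
t: 20.95
tool_pos: [0.6462, 0.2177, 0.0305]
eef_rot: [-145.4, 89.9, -69.7]
contact_force: [-0.2, -0.1, -2.3]
width: 0.539
```

```bash
python3 -c "
from h import *
plan(.646,.2215,.0105,76,40)
"
```

```text
d world mm [ -0.2   3.8 -20. ] tool mm [20.   1.1  3.7] rv [-0.004 -0.002  0.001] n 1 j7 23.6 -> 24.0
[20, 1, 4] [-0.004, -0.002, 0.001]
```

Emit:
{"fn": "arm_command", "kwargs": {"series": [{"dp": [8,1,3],"rotation": [-0.004,-0.002,0]},{"dp": [5,0,0],"rotation": [0,0,0]},{"dp": [3,0,0],"rotation": [0,0,0]},{"dp": [2,0,0],"rotation": [0,0,0]},{"dp": [0,0,0],"rotation": [0,0,0]}]}}

```text
t: 21.45
tool_pos: [0.6467, 0.222, 0.0119]
eef_rot: [-56.7, 89.8, 19.3]
contact_force: [0.7, -0.6, -1.9]
width: 0.54
```

Emit:
{"fn": "arm_command", "kwargs": {"series": [{"dp": [1,0,0],"rotation": [0,0,0]},{"dp": [1,0,0],"rotation": [0,0,0]}]}}

```text
t: 21.65
tool_pos: [0.647, 0.2222, 0.0111]
eef_rot: [-61.7, 89.8, 14.3]
contact_force: [-4.9, -3.3, 7.6]
width: 0.537
```

Emit:
{"fn": "arm_command", "kwargs": {"series": [{"dp": [0,0,0],"rotation": [0,0,0]},{"dp": [0,0,0],"rotation": [0,0,0]},{"dp": [0,0,0],"rotation": [0,0,0]}], "hand": 66}}

```text
t: 21.95
tool_pos: [0.6484, 0.223, 0.0127]
eef_rot: [-55.1, 89.6, 20.9]
contact_force: [0.3, -0.0, -0.2]
width: 0.66
```

Emit:
{"fn": "arm_command", "kwargs": {"series": [{"dp": [-10,0,0],"rotation": [0,0,0]},{"dp": [-30,0,0],"rotation": [0,0,0]},{"dp": [-45,0,0],"rotation": [0,0,0]},{"dp": [-25,0,0],"rotation": [0,0,0]}]}}

```text
t: 22.35
tool_pos: [0.6457, 0.222, 0.1238]
eef_rot: [-21.4, 89.9, 54.6]
contact_force: [0.3, -0.4, 0.3]
width: 0.665
```

```bash
python3 -c "
from h import *
wl('large_collar','w11')
plan(.426,.139,.1,76,40)
"
```

```text
large_collar 0.83 [242, 174, 68, 70] 3449 mean [0.6537 0.2219] rect [654.  221.4] [51.4 56.6] 83.1 pca 164.1
t 22.45 tcp [0.647  0.2225 0.1251] j7 26.6 jv 2.92
d world mm [-221.   -83.5  -25.1] tool mm [  24.   194.3 -134.6] rv [0.    0.003 0.004] n 6 j7 26.6 -> 28.0
[4, 32, -22] [0.0, 0.0, 0.001]
[4, 32, -22] [0.0, 0.0, 0.001]
[4, 32, -22] [0.0, 0.0, 0.001]
[4, 32, -22] [0.0, 0.0, 0.001]
[4, 32, -22] [0.0, 0.0, 0.001]
[4, 32, -22] [0.0, 0.0, 0.001]
```

View pics/w11.png

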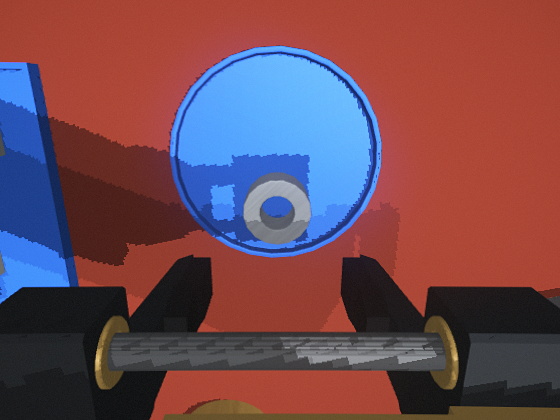

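The large collar stands flat inside the rim at (277,210). On to the small collar.

Emit:
{"fn": "arm_command", "kwargs": {"series": [{"dp": [0,32,-22],"rotation": [0,0,0]},{"dp": [2,32,-22],"rotation": [0,0,0]},{"dp": [4,32,-22],"rotation": [0,0,0]},{"dp": [4,32,-22],"rotation": [0,0,0]},{"dp": [4,32,-22],"rotation": [0,0,0]},{"dp": [4,30,-22],"rotation": [0,0,0]},{"dp": [0,0,0],"rotation": [0,0,0]},{"dp": [0,0,0],"rotation": [0,0,0]},{"dp": [0,0,0],"rotation": [0,0,0]}]}}

```text
t: 23.35
tool_pos: [0.4213, 0.1367, 0.1036]
eef_rot: [-55.4, 89.8, 20.6]
contact_force: [-0.5, 0.3, -0.1]
width: 0.656
```

```bash
python3 -c "
from h import *
wl('small_collar','w12')
plan(.426,.139,.06,76,40)
"
```

```text
small_collar 0.67 [253, 186, 52, 61] 2203 mean [0.4285 0.1376] rect [428.  137.9] [35.4 41.5] 75.9 pca 166.0
small_collar 0.66 [347, 372, 54, 42] 1974 mean [0.5918 0.174 ] rect [591.4 176.4] [42.6 44.1] 79.1 pca -160.2
t 23.45 tcp [0.422  0.1372 0.1038] j7 16.7 jv 0.15
d world mm [  4.    1.8 -43.8] tool mm [43.8 -3.3  2.6] rv [-0.001  0.003  0.004] n 2 j7 16.7 -> 17.0
[22, -2, 1] [-0.001, 0.002, 0.002]
[22, -2, 1] [-0.001, 0.002, 0.002]
```

View pics/w12.png

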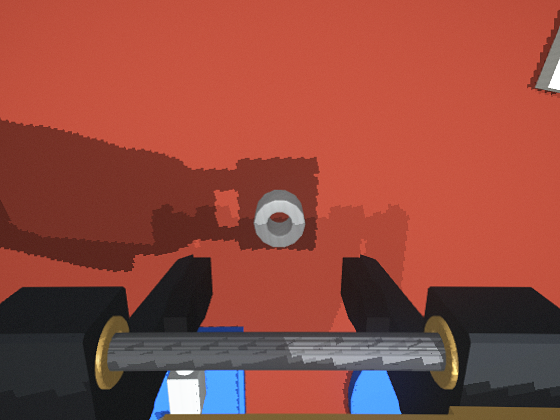

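The small collar is at (279,215), nearly centred.

Emit:
{"fn": "arm_command", "kwargs": {"series": [{"dp": [15,-3,2],"rotation": [0,0.003,0.004]},{"dp": [25,0,0],"rotation": [0,0,0]},{"dp": [25,0,0],"rotation": [0,0,0]},{"dp": [0,0,0],"rotation": [0,0,0]},{"dp": [0,0,0],"rotation": [0,0,0]}]}}

```text
t: 23.95
tool_pos: [0.4319, 0.1422, 0.038]
eef_rot: [-35.7, 89.6, 40.1]
contact_force: [0.1, 0.9, -0.2]
width: 0.66
```

```bash
python3 -c "
from h import *
plan(.4255,.1385,.005,76,40)
"
```

```text
d world mm [ -6.4  -3.7 -33. ] tool mm [32.9  5.5 -5.3] rv [-0.003  0.006  0.004] n 1 j7 9.6 -> 10.0
[33, 5, -5] [-0.003, 0.006, 0.004]
```

Emit:
{"fn": "arm_command", "kwargs": {"series": [{"dp": [4,5,-5],"rotation": [-0.003,0.006,0.004]},{"dp": [8,0,0],"rotation": [0,0,0]},{"dp": [10,0,0],"rotation": [0,0,0]},{"dp": [8,0,0],"rotation": [0,0,0]},{"dp": [0,0,0],"rotation": [0,0,0]}]}}

```text
t: 24.45
tool_pos: [0.4277, 0.1389, 0.0081]
eef_rot: [-62.4, 89.7, 13.6]
contact_force: [0.5, 0.7, -0.0]
width: 0.659
```

```bash
python3 -c "
from h import *
plan(.4255,.1385,.005,76,40)
"
```

```text
d world mm [-2.2 -0.4 -3.1] tool mm [ 3.1  2.  -1. ] rv [-0.001  0.002  0.004] n 1 j7 5.9 -> 6.0
[3, 2, -1] [-0.001, 0.002, 0.004]
```

Emit:
{"fn": "arm_command", "kwargs": {"series": [{"dp": [3,2,-1],"rotation": [0,0.002,0.004]},{"dp": [0,0,0],"rotation": [0,0,0]}]}}

```text
t: 24.65
tool_pos: [0.4253, 0.1385, 0.0047]
eef_rot: [117.9, 90.0, -166.2]
contact_force: [0.4, 0.6, -0.4]
width: 0.657
```

Emit:
{"fn": "arm_command", "kwargs": {"series": [{"dp": [0,0,0],"rotation": [0,0,0]},{"dp": [0,0,0],"rotation": [0,0,0]},{"dp": [0,0,0],"rotation": [0,0,0]},{"dp": [0,0,0],"rotation": [0,0,0]},{"dp": [0,0,0],"rotation": [0,0,0]},{"dp": [0,0,0],"rotation": [0,0,0]}], "hand": 0}}

```text
t: 25.25
tool_pos: [0.4254, 0.1384, 0.005]
eef_rot: [111.5, 90.0, -172.6]
contact_force: [-0.6, 0.6, -1.6]
width: 0.376
```

Emit:
{"fn": "arm_command", "kwargs": {"series": [{"dp": [-20,0,0],"rotation": [0,0,0]},{"dp": [-40,0,0],"rotation": [0,0,0]},{"dp": [-35,0,0],"rotation": [0,0,0]}]}}

```text
t: 25.55
tool_pos: [0.4221, 0.1375, 0.099]
eef_rot: [117.0, 89.4, -166.9]
contact_force: [0.3, -0.8, -1.9]
width: 0.375
```

```bash
python3 -c "
from h import *
plan(.582,.237,.1,76,40)"
```

```text
d world mm [159.9  99.5   1. ] tool mm [  -2.8 -131.2  135.1] rv [ 0.001 -0.004 -0.009] n 5 j7 16.9 -> 13.0
[-1, -26, 27] [0.0, -0.001, -0.002]
[0, -26, 27] [0.0, -0.001, -0.002]
[0, -26, 27] [0.0, -0.001, -0.002]
[0, -26, 27] [0.0, -0.001, -0.002]
[0, -26, 27] [0.0, -0.001, -0.002]
```

Emit:
{"fn": "arm_command", "kwargs": {"series": [{"dp": [0,-26,27],"rotation": [0,-0.001,-0.002]},{"dp": [0,-26,27],"rotation": [0,-0.001,-0.002]},{"dp": [0,-26,27],"rotation": [0,-0.001,-0.002]},{"dp": [0,-26,27],"rotation": [0,-0.001,-0.002]},{"dp": [0,-24,25],"rotation": [0,0,0]},{"dp": [0,0,0],"rotation": [0,0,0]},{"dp": [0,0,0],"rotation": [0,0,0]},{"dp": [0,0,0],"rotation": [0,0,0]}]}}

```text
t: 26.35
tool_pos: [0.5836, 0.2354, 0.101]
eef_rot: [-134.1, 89.8, -58.3]
contact_force: [0.0, -0.3, -2.2]
width: 0.377
```

```bash
python3 -c "
from h import *
wl('round_tray','w13')
plan(.582,.237,.05,76,40)
"
```

```text
round_tray 0.58 [174, 149, 211, 183] 19749 mean [0.5868 0.2362] rect [611.2 228.8] [143.6 146. ] 27.4 pca 74.7
t 26.45 tcp [0.5834 0.235  0.1011] j7 19.8 jv 0.16
d world mm [ -1.4   2.  -51.1] tool mm [51.1  2.   1.8] rv [-0.003 -0.003  0.003] n 2 j7 19.8 -> 20.0
[26, 1, 1] [-0.002, -0.002, 0.001]
[26, 1, 1] [-0.002, -0.002, 0.001]
```

View pics/w13.png

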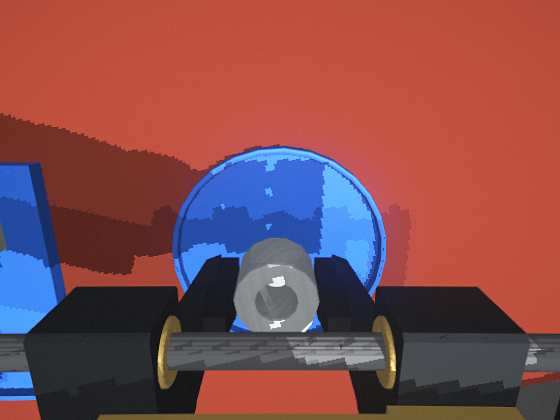

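The small collar is held at (277,285) over the near half of the tray. Descending.

Emit:
{"fn": "arm_command", "kwargs": {"series": [{"dp": [15,1,1],"rotation": [-0.003,-0.003,0.003]},{"dp": [20,0,0],"rotation": [0,0,0]},{"dp": [20,0,0],"rotation": [0,0,0]},{"dp": [12,0,0],"rotation": [0,0,0]},{"dp": [0,0,0],"rotation": [0,0,0]}]}}

```text
t: 26.95
tool_pos: [0.58, 0.2331, 0.027]
eef_rot: [149.1, 89.7, -134.9]
contact_force: [-0.2, -0.6, -2.4]
width: 0.379
```

```bash
python3 -c "
from h import *
plan(.582,.237,.009,76,40)
"
```

```text
d world mm [  2.    3.9 -18. ] tool mm [18.  -1.   4.4] rv [-0.    -0.004 -0.002] n 1 j7 16.9 -> 17.0
[18, -1, 4] [-0.0, -0.004, -0.002]
```

Emit:
{"fn": "arm_command", "kwargs": {"series": [{"dp": [7,-1,3],"rotation": [0,-0.004,-0.002]},{"dp": [5,0,0],"rotation": [0,0,0]},{"dp": [3,0,0],"rotation": [0,0,0]},{"dp": [2,0,0],"rotation": [0,0,0]},{"dp": [0,0,0],"rotation": [0,0,0]}]}}

```text
t: 27.45
tool_pos: [0.5824, 0.2367, 0.0093]
eef_rot: [-23.1, 89.9, 52.9]
contact_force: [-0.1, 0.2, -2.6]
width: 0.377
```

Emit:
{"fn": "arm_command", "kwargs": {"series": [{"dp": [1,0,0],"rotation": [0,0,0]},{"dp": [1,0,0],"rotation": [0,0,0]}]}}

```text
t: 27.65
tool_pos: [0.5828, 0.2368, 0.009]
eef_rot: [-49.2, 89.9, 26.8]
contact_force: [-3.3, -2.6, 9.9]
width: 0.376
```

Emit:
{"fn": "arm_command", "kwargs": {"series": [{"dp": [0,0,0],"rotation": [0,0,0]},{"dp": [0,0,0],"rotation": [0,0,0]},{"dp": [0,0,0],"rotation": [0,0,0]}], "hand": 50}}

```text
t: 27.95
tool_pos: [0.5837, 0.2374, 0.0103]
eef_rot: [-50.0, 89.7, 26.0]
contact_force: [0.2, 0.6, -0.4]
width: 0.502
```

Emit:
{"fn": "arm_command", "kwargs": {"series": [{"dp": [-10,0,0],"rotation": [0,0,0]},{"dp": [-30,0,0],"rotation": [0,0,0]},{"dp": [-45,0,0],"rotation": [0,0,0]},{"dp": [-35,0,0],"rotation": [0,0,0]}]}}

```text
t: 28.35
tool_pos: [0.5804, 0.2357, 0.1306]
eef_rot: [119.7, 89.8, -164.2]
contact_force: [-0.2, 0.3, 0.7]
width: 0.498
```

```bash
python3 -c "
from h import *
wl('small_collar','w14')
plan(.441,-.129,.14,42.5,40)
"
```

```text
small_collar 0.7 [254, 181, 46, 53] 1801 mean [0.5912 0.2377] rect [591.6 237.8] [35.9 41.5] 76.0 pca 165.6
t 28.45 tcp [0.5829 0.2374 0.1338] j7 21.3 jv 3.29
d world mm [-141.9 -366.4    6.2] tool mm [  -7.4   49.1 -389.8] rv [0.585 0.003 0.001] n 10 j7 21.3 -> 26.0
[-1, 5, -39] [0.059, 0.0, 0.0]
[-1, 3, -39] [0.059, 0.0, 0.0]
[-1, 0, -39] [0.059, 0.0, 0.0]
[-1, -2, -39] [0.059, 0.0, 0.0]
[-1, -4, -39] [0.059, 0.0, 0.0]
[-1, -7, -39] [0.059, 0.0, 0.0]
[-1, -9, -38] [0.059, 0.0, 0.0]
[-1, -11, -38] [0.059, 0.0, 0.0]
[-1, -13, -37] [0.059, 0.0, 0.0]
[-1, -15, -36] [0.059, 0.0, 0.0]
```

View pics/w14.png

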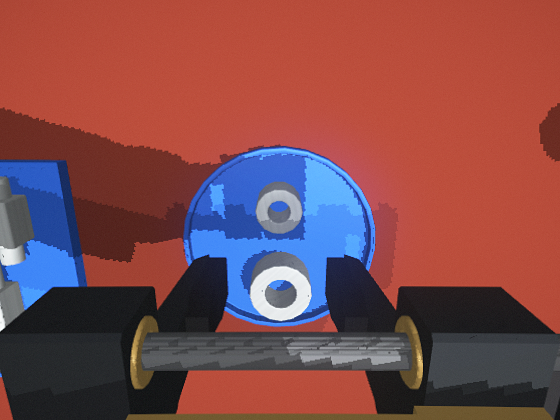

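Both collars stand flat in the round tray, at (279,208) and (281,290). On to the bearing block.

Emit:
{"fn": "arm_command", "kwargs": {"series": [{"dp": [-1,5,-39],"rotation": [0.059,0,0]},{"dp": [-1,3,-39],"rotation": [0.059,0,0]},{"dp": [-1,0,-39],"rotation": [0.059,0,0]},{"dp": [-1,-2,-39],"rotation": [0.059,0,0]},{"dp": [-1,-4,-39],"rotation": [0.059,0,0]},{"dp": [-1,-7,-39],"rotation": [0.059,0,0]},{"dp": [-1,-9,-38],"rotation": [0.059,0,0]},{"dp": [-1,-11,-38],"rotation": [0.059,0,0]},{"dp": [-1,-13,-37],"rotation": [0.059,0,0]},{"dp": [-1,-15,-36],"rotation": [0.059,0,0]},{"dp": [0,0,0],"rotation": [0,0,0]},{"dp": [0,0,0],"rotation": [0,0,0]},{"dp": [0,0,0],"rotation": [0,0,0]}], "hand": 62}}

```text
t: 29.75
tool_pos: [0.4297, -0.1382, 0.1423]
eef_rot: [1.3, 89.6, 42.1]
contact_force: [0.7, 1.7, 0.2]
width: 0.617
```

```bash
python3 -c "
from h import *
wl('bearing_block','w15')
plan(.441,-.129,.08,42.5,40)
"
```

```text
bearing_block 0.9 [269, 149, 43, 96] 3763 mean [ 0.4403 -0.1296] rect [ 441.2 -130.5] [32.9 72.7] 43.8 pca 134.1
t 29.85 tcp [ 0.4301 -0.1375  0.1424] j7 28.2 jv 0.2
d world mm [ 10.9   8.5 -62.4] tool mm [62.5 -0.8 13.3] rv [-0.027  0.008 -0.   ] n 2 j7 28.2 -> 28.0
[31, 0, 7] [-0.014, 0.004, -0.0]
[31, 0, 7] [-0.014, 0.004, -0.0]
```

View pics/w15.png

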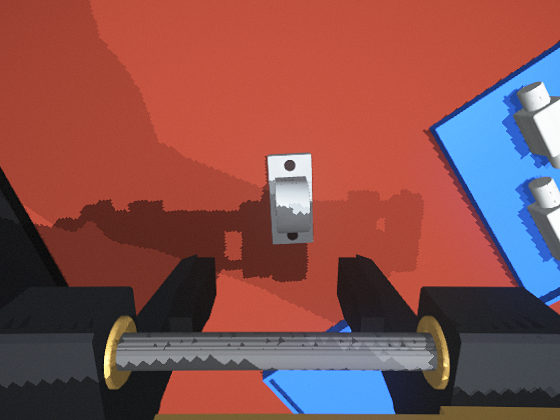

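The block is at (291,200), foot holes at (290,165) and (292,235). These give its centre and direction.

```bash
python3 -c "
from h import *
P=atz('wrist',[[290,165],[292,235]],.010);print(P.mean(0),np.degrees(np.arctan2(*(P[0]-P[1])[1::-1])),np.linalg.norm(P[0]-P[1]))
P=atz('wrist',[[267,155],[312,153],[272,243],[314,242]],.010);print(P.mean(0).round(4))
print(np.linalg.norm(P[0]-P[1]),np.linalg.norm(P[0]-P[2]))
c=P.mean(0)
plan(c[0],c[1],.08,43.5,40)
"
```

```text
[ 0.44398571 -0.13248211  0.01      ] 133.23722003210406 0.05846230817609912
[ 0.4435 -0.1316  0.01  ]
0.034705550513333704 0.07340015822027536
d world mm [ 13.5   5.9 -62.4] tool mm [62.5 -4.4 13.5] rv [-0.045  0.008 -0.   ] n 2 j7 28.2 -> 30.0
[31, -2, 7] [-0.022, 0.004, -0.0]
[31, -2, 7] [-0.022, 0.004, -0.0]
```

Emit:
{"fn": "arm_command", "kwargs": {"series": [{"dp": [15,-3,10],"rotation": [-0.03,0.008,0]},{"dp": [20,0,3],"rotation": [-0.01,0,0]},{"dp": [20,0,0],"rotation": [0,0,0]},{"dp": [0,0,0],"rotation": [0,0,0]},{"dp": [0,0,0],"rotation": [0,0,0]}]}}

```text
t: 30.35
tool_pos: [0.446, -0.1249, 0.0869]
eef_rot: [-15.5, 89.8, 28.5]
contact_force: [0.0, 0.5, 1.0]
width: 0.62
```

```bash
python3 -c "
from h import *
wl('bearing_block','w16')
plan(.443,-.131,.0145,43.3,40)
"
```

```text
bearing_block 0.75 [236, 161, 53, 116] 5702 mean [ 0.4399 -0.1291] rect [ 441.4 -130.5] [33.  72.8] 43.8 pca 133.6
bearing_block 0.48 [537, 96, 23, 84] 948 mean [0.5264 0.0244] rect [527.6  21.5] [10.5 49. ] 57.4 pca 148.1
t 30.45 tcp [ 0.446  -0.1254  0.0873] j7 23.0 jv 0.66
d world mm [ -3.   -5.6 -72.8] tool mm [72.7 -1.8 -6.3] rv [0.011 0.004 0.002] n 2 j7 23.0 -> 23.0
[36, -1, -3] [0.005, 0.002, 0.001]
[36, -1, -3] [0.005, 0.002, 0.001]
```

View pics/w16.png

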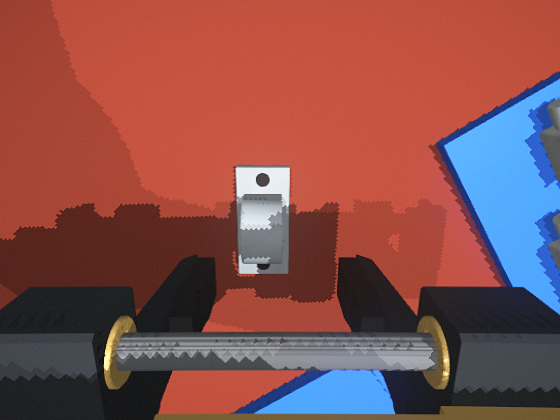

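Emit:
{"fn": "arm_command", "kwargs": {"series": [{"dp": [8,-1,-5],"rotation": [0.01,0.004,0.002]},{"dp": [10,0,0],"rotation": [0,0,0]},{"dp": [10,0,0],"rotation": [0,0,0]},{"dp": [0,0,0],"rotation": [0,0,0]}]}}

```text
t: 30.85
tool_pos: [0.4438, -0.131, 0.0586]
eef_rot: [-82.1, 89.8, -38.9]
contact_force: [-0.1, 1.0, 0.5]
width: 0.618
```

```bash
python3 -c "
from h import *
plan(.443,-.131,.0145,43.3,40)
"
```

```text
d world mm [ -0.8   0.  -44.1] tool mm [44.1  0.7 -0.6] rv [-0.001  0.     0.003] n 2 j7 20.0 -> 20.0
[22, 0, 0] [-0.001, 0.0, 0.001]
[22, 0, 0] [-0.001, 0.0, 0.001]
```

Emit:
{"fn": "arm_command", "kwargs": {"series": [{"dp": [12,0,0],"rotation": [0,0,0.002]},{"dp": [14,0,0],"rotation": [0,0,0]},{"dp": [10,0,0],"rotation": [0,0,0]},{"dp": [6,0,0],"rotation": [0,0,0]},{"dp": [0,0,0],"rotation": [0,0,0]}]}}

```text
t: 31.35
tool_pos: [0.4433, -0.1307, 0.012]
eef_rot: [110.0, 90.0, 153.2]
contact_force: [0.6, 0.9, -0.2]
width: 0.617
```

```bash
python3 -c "
from h import *
plan(.443,-.131,.0145,43.3,40)
"
```

```text
d world mm [-0.3 -0.3  2.5] tool mm [-2.5  0.  -0.4] rv [-0.001 -0.    -0.001] n 1 j7 15.5 -> 16.0
[-2, 0, 0] [-0.001, -0.0, -0.001]
```

Emit:
{"fn": "arm_command", "kwargs": {"series": [{"dp": [-3,0,0],"rotation": [0,0,0]},{"dp": [0,0,0],"rotation": [0,0,0]}]}}

```text
t: 31.55
tool_pos: [0.4434, -0.1304, 0.0152]
eef_rot: [105.4, 89.9, 148.6]
contact_force: [0.3, -0.3, 0.1]
width: 0.62
```

Emit:
{"fn": "arm_command", "kwargs": {"series": [{"dp": [0,0,0],"rotation": [0,0,0]},{"dp": [0,0,0],"rotation": [0,0,0]},{"dp": [0,0,0],"rotation": [0,0,0]},{"dp": [0,0,0],"rotation": [0,0,0]},{"dp": [0,0,0],"rotation": [0,0,0]},{"dp": [0,0,0],"rotation": [0,0,0]}], "hand": 0}}

```text
t: 32.15
tool_pos: [0.444, -0.1311, 0.0163]
eef_rot: [-72.6, 89.9, -29.4]
contact_force: [-0.6, -0.6, 0.1]
width: 0.274
```

Emit:
{"fn": "arm_command", "kwargs": {"series": [{"dp": [-20,0,0],"rotation": [0,0,0]},{"dp": [-40,0,0],"rotation": [0,0,0]},{"dp": [-25,0,0],"rotation": [0,0,0]}]}}

```text
t: 32.45
tool_pos: [0.4408, -0.1299, 0.1003]
eef_rot: [116.3, 89.5, 159.6]
contact_force: [0.6, -0.2, -2.9]
width: 0.272
```

```bash
python3 -c "
from h import *
plan(.613,-.228,.1,78,35)"
```

```text
d world mm [172.2 -98.1  -0.3] tool mm [  -1.2 -189.5   58. ] rv [-0.606 -0.001 -0.008] n 6 j7 24.6 -> 63.0
[0, -32, 10] [-0.101, -0.0, -0.001]
[0, -32, 6] [-0.101, -0.0, -0.001]
[0, -33, 3] [-0.101, -0.0, -0.001]
[0, -33, 0] [-0.101, -0.0, -0.001]
[0, -33, -4] [-0.101, -0.0, -0.001]
[0, -32, -7] [-0.101, -0.0, -0.001]
```

Emit:
{"fn": "arm_command", "kwargs": {"series": [{"dp": [0,-32,10],"rotation": [-0.101,0,-0.001]},{"dp": [0,-32,6],"rotation": [-0.101,0,-0.001]},{"dp": [0,-33,3],"rotation": [-0.101,0,-0.001]},{"dp": [0,-33,0],"rotation": [-0.101,0,-0.001]},{"dp": [0,-33,-4],"rotation": [-0.101,0,-0.001]},{"dp": [0,-32,-7],"rotation": [-0.101,0,-0.001]},{"dp": [0,0,0],"rotation": [0,0,0]},{"dp": [0,0,0],"rotation": [0,0,0]},{"dp": [0,0,0],"rotation": [0,0,0]}]}}

```text
t: 33.35
tool_pos: [0.6158, -0.2316, 0.0991]
eef_rot: [115.8, 89.7, -164.9]
contact_force: [-0.7, 0.5, -3.1]
width: 0.27
```

```bash
python3 -c "
from h import *
wl('square_tray','w17')
plan(.613,-.228,.05,78,40)
"
```

```text
square_tray 0.92 [177, 109, 206, 183] 24547 mean [ 0.5941 -0.2257] rect [ 611.1 -229.1] [130.6 124.2] 78.5 pca 78.0
t 33.45 tcp [ 0.6156 -0.2313  0.0993] j7 67.1 jv 0.31
d world mm [ -2.6   3.3 -49.3] tool mm [49.3  2.9  2.9] rv [ 0.024 -0.003 -0.005] n 2 j7 67.1 -> 66.0
[25, 1, 1] [0.012, -0.001, -0.003]
[25, 2, 1] [0.012, -0.001, -0.003]
```

View pics/w17.png

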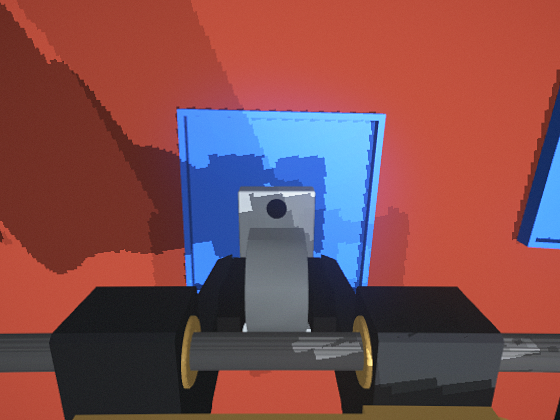

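The block hangs level and is centred over the square tray (rim corners (177,109) and (385,115)). Descending.

Emit:
{"fn": "arm_command", "kwargs": {"series": [{"dp": [15,2,2],"rotation": [0.02,-0.003,-0.005]},{"dp": [18,0,0],"rotation": [0,0,0]},{"dp": [18,0,0],"rotation": [0,0,0]},{"dp": [10,0,0],"rotation": [0,0,0]},{"dp": [0,0,0],"rotation": [0,0,0]}]}}

```text
t: 33.95
tool_pos: [0.6121, -0.2281, 0.0351]
eef_rot: [129.8, 89.9, -151.8]
contact_force: [0.2, 0.5, -2.2]
width: 0.269
```

```bash
python3 -c "
from h import *
plan(.613,-.228,.020,78,40)
"
```

```text
d world mm [  0.9   0.1 -15.1] tool mm [15.1 -0.9  0.3] rv [ 0.006 -0.001 -0.002] n 1 j7 63.4 -> 63.0
[15, -1, 0] [0.006, -0.001, -0.002]
```

Emit:
{"fn": "arm_command", "kwargs": {"series": [{"dp": [6,0,0],"rotation": [0.006,-0.001,-0.002]},{"dp": [4,0,0],"rotation": [0,0,0]},{"dp": [3,0,0],"rotation": [0,0,0]},{"dp": [1,0,0],"rotation": [0,0,0]},{"dp": [0,0,0],"rotation": [0,0,0]}]}}

```text
t: 34.45
tool_pos: [0.6132, -0.2281, 0.0209]
eef_rot: [-91.1, 89.9, -13.1]
contact_force: [0.6, -0.4, -2.7]
width: 0.266
```

Emit:
{"fn": "arm_command", "kwargs": {"series": [{"dp": [1,0,0],"rotation": [0,0,0]},{"dp": [1,0,0],"rotation": [0,0,0]}]}}

```text
t: 34.65
tool_pos: [0.6135, -0.2282, 0.0204]
eef_rot: [-104.8, 89.8, -26.9]
contact_force: [-5.8, 0.8, 9.5]
width: 0.27
```

Contact. Release, retreat upward and check everything.

Emit:
{"fn": "arm_command", "kwargs": {"series": [{"dp": [0,0,0],"rotation": [0,0,0]},{"dp": [0,0,0],"rotation": [0,0,0]},{"dp": [0,0,0],"rotation": [0,0,0]}], "hand": 45}}

```text
t: 34.95
tool_pos: [0.6149, -0.2284, 0.0218]
eef_rot: [-96.9, 89.7, -19.0]
contact_force: [0.1, -0.1, 0.7]
width: 0.451
```

Emit:
{"fn": "arm_command", "kwargs": {"series": [{"dp": [-10,0,0],"rotation": [0,0,0]},{"dp": [-30,0,0],"rotation": [0,0,0]},{"dp": [-45,0,0],"rotation": [0,0,0]},{"dp": [-45,0,0],"rotation": [0,0,0]},{"dp": [-45,0,0],"rotation": [0,0,0]},{"dp": [0,40,0],"rotation": [0,0,0]},{"dp": [0,40,0],"rotation": [0,0,0]},{"dp": [0,40,0],"rotation": [0,0,0]},{"dp": [0,0,0],"rotation": [0,0,0]},{"dp": [0,0,0],"rotation": [0,0,0]}]}}

```text
t: 35.95
tool_pos: [0.495, -0.2009, 0.2092]
eef_rot: [-102.7, 89.3, -24.6]
contact_force: [-0.0, -0.8, 0.5]
width: 0.446
```

```bash
python3 - <<'E'
from h import *
for n in('top','scene'):
    im=capture(n)[:,:,::-1]
    im=im[110:240,150:410] if n=='top' else im[180:350,110:420]
    cv2.imwrite(f'pics/{n}9.png',cv2.resize(im,None,fx=2.5,fy=2.5,interpolation=cv2.INTER_CUBIC))
    for t in list(H)[:5]:
        for o in look(n,t,1): print(n,t,*o[:5])
s=read_state();print(s['t'],s['tool_pos'],s['contact_force'],s['width'])
E
```

```text
top short_spindle 0.53 [264, 171, 16, 21] 172 mean [0.5449 0.0357]
top large_collar 0.64 [205, 141, 16, 16] 196 mean [0.6474 0.2257]
top small_collar 0.24 [186, 137, 51, 48] 1538 mean [0.6086 0.2301]
top bearing_block 0.64 [354, 145, 10, 8] 61 mean [ 0.6356 -0.2217]
scene long_spindle 0.8 [256, 270, 22, 32] 391 mean [ 0.6187 -0.0082]
scene short_spindle 0.52 [280, 251, 14, 23] 234 mean [0.5407 0.0323]
scene large_collar 0.63 [344, 298, 20, 21] 345 mean [0.6429 0.2225]
scene small_collar 0.6 [354, 278, 17, 17] 197 mean [0.5769 0.238 ]
scene bearing_block 0.92 [172, 255, 26, 27] 413 mean [ 0.6148 -0.2286]
36.55 [ 0.49505908 -0.20038784  0.20806642] [ 0.19873969 -0.11918446  0.19900216] 0.4511276144921743
```

View pics/top9.png

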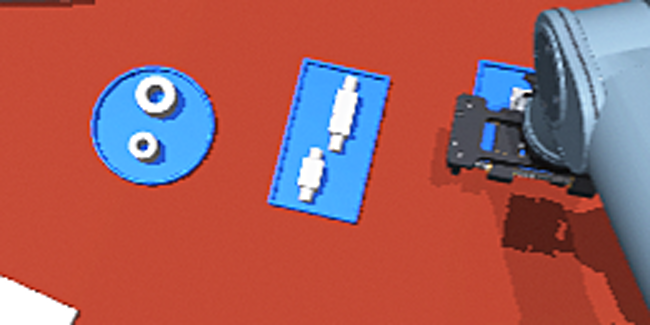

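View pics/scene9.png

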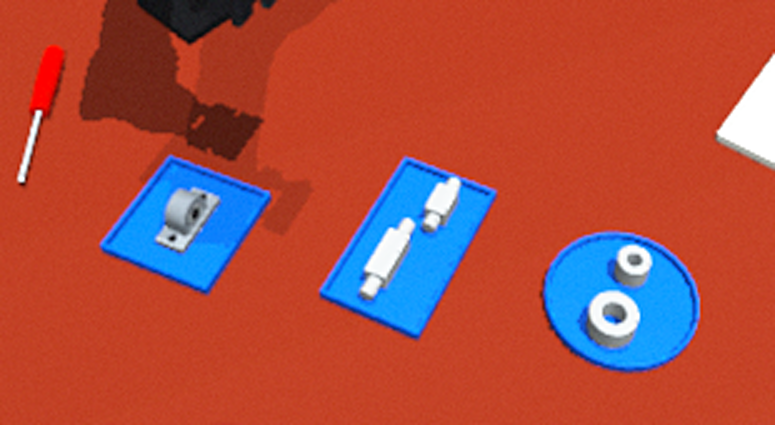

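All five parts stand or lie flat in their trays: block at (187,215), spindles at (388,255) and (440,205), collars at (632,263) and (612,318) in the scene crop. Handing in.

```bash
python3 -c "
from station import *
print(job_done())"
```

```text
the job is handed in; nothing more can be done
None
```

All five parts are in their trays, placed in the order you listed. I handed the job in at about 36.6 s of the 115 s allowed. Each part was lowered until contact (about 8–19 N) before the gripper opened.

- **Placement:** In the last scene picture, both spindles lie flat in the blue long tray, both collars stand flat in the round tray, and the block stands on its foot in the square tray. None sits on a rim or on another part. The positions measured in that picture agree with where I released the parts to within about 6 mm.
- **Bystanders:** I moved neither the oil bottle nor the screwdriver. The screwdriver shows in the last scene crop; I did not re-measure either one.
- **Gripper:** It was clear of everything at hand-in, about 0.2 m up, with the force reading near zero.
- **Weak checks:** In the last top picture the arm hid most of the block and square tray, so the block's network result there is only partial. The long spindle was not reported at all, though it is plainly visible. The small-collar network marked nearly the whole round tray at low confidence (0.24). For those three I relied on the scene picture, and for the spindle and collar also on wrist pictures taken after release.

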